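# Unload the used filter from a push-through filter slide

## Task

In this order: push the red-knobbed lever away past its stiff detent into the float notch and leave it there, take the yellow-handled pin tool, hold the recessed red release button down with it while pushing the slide out through the hood as far as it goes, until it locks there when the pin is drawn out. Hang the pin tool back on its fork, then lift the orange filter cassette out of the slide and set it down gently, flat inside the green tray. Leave the other things on the bench alone.

Things in the scene. Friction and masses are not known exactly. Their poses are not given: they have to be found in the camera images.
- unit: Fixed unit; origin on the bench under its white hood, y along the slide, x away from the robot (yaw up to 0.2). Bed x -60..60, y -145..175 mm, 20 high. Hood x -48..48, y -55..45, top at 70 mm; black lamp house behind it x 63..153, y -60..50, 84 high; grey lever block in front x -104..-50, y -55..45, 92 high.
- lever (a joint): Float lever, rad; hinge along unit y at unit x -62, y 5, z 50 mm. 0 leans 0.45 rad towards the robot; starts at 0 to 0.18; grows as its top is pushed away (unit +x). A spring detent resists from 0.2 to 0.46 (10 to 15 N at the knob); past it lies the float notch, 0.66 to the end stop 0.85. It stays where left. The slide is blocked unless it is in float.
- lever_knob (a point): Centre of the lever's red ball knob, 28 mm across, on a 10 mm rod, 100 mm from the hinge (140 to 150 mm above the bench).
- slide (a joint): Steel push-through filter slide, m: 0 closed, grows as it is pushed along unit -y, end stop 0.075, rubs with 2 N. Latched at 0; moves only while the release button is held down, catches again on the way if that is let up, and locks in the out position when it rises at 0.070 or more.
- button_hole (a point): Centre of the mouth of the button hole, in the top face (50 mm above the bench) of the grey block (40 by 34 mm) at the slide's tail (+y end); moves with the slide. Hole 12 by 12 mm, square to the unit, yellow frame round it; the red button is at its bottom, 8 mm down.
- button_top (a point): Centre of the release button's red top face (11 mm across), 8 mm below the mouth of the hole when up; moves with it.
- release_button (a joint): Release button, m: 0 = up, at most 0.006 down. Spring: starts at 2.4 N, 7.2 N fully down. The slide is free once it is 0.0032 or more down.
- pin_tool: Pin tool, 110 mm long, 80 g. Origin at the pin's tip, z towards the handle (up). Steel pin 5 mm thick, 0 to 50 mm; round collar 26 mm across, 50 to 55 mm; yellow square handle 16 by 16 mm, 55 to 110 mm, flats along its x and y. It hangs upright by the collar on the fork of the pin rest, pin in the slot.
- pin_tip (a point): The tip of the pin, origin of the pin tool.
- pin_rest: Fixed fork rest. Origin on the bench under the place where the tool hangs; x runs along the slot, away from its open end. Base 70 mm square. Slot between the prongs 12 mm wide (y), x -22 to 26 mm; prongs' outer edges at y -22 and 22; top 62 mm above the bench.
- fork (a point): Point on the pin rest's top face, 62 mm above the bench, where the centre of the underside of the collar rests.
- filter: Used filter cassette, orange, 50 by 50 by 6 mm, 50 g, round amber pane. Origin: centre of its underside. Upright grip tab 26 mm wide (x), 8 thick (y), centred at y -20 mm, 6 to 26 mm above the underside. Lies loose in the slide's pocket (walls 8 mm high; underside 26 mm above the bench; axes along the unit's), under the hood until the slide is out.
- filter_tab (a point): Top centre of the cassette's grip tab.
- filter_tray: Fixed green tray, 110 by 110 mm outside, 22 mm high, walls and floor 4 mm. Origin under its centre on the bench.
- spare_filter: Bystander: blue spare cassette of the same shape.
- dish: Bystander: glass dish, 90 mm across, 14 mm high.
- resist_bottle: Bystander: amber bottle, 60 mm across, 130 mm high.
- jar: Bystander: white jar with a blue lid, 52 mm across, 55 mm high.
- tweezers: Bystander: steel tweezers, 120 mm long, 8 mm high.
- wafer_box: Bystander: round wafer box, 116 mm across, 28 mm high.
- sample_puck: Bystander: brass sample puck, 36 mm across, 14 mm high.

How it is judged:
By the outcome, as a careful person would: the job done as asked, in the order asked, and still so for the second after the job is handed in, with the robot touching nothing.
It also fails if it takes over 72 s, if anything falls off the work surface, if the arm or the gripper's body presses on something with over 40 N, if the wrist force passes 120 N, or if a joint passes its speed limit or range.

## Robot

A 6-joint arm with a two-finger parallel gripper is mounted at the origin on the work surface. World frame = base frame: x ahead of the robot, y to its left, z up, the work surface at z = 0. Lengths are in m, angles in rad, forces in N, time in s.
With the tool pointing down it reaches from about 0.325 to 0.9 m from the base axis. Payload 6.1 kg.
Tool frame: the origin (TCP) lies between the finger pads; the fingertips stand 19 mm ahead of it and the grasp point (between the pads) is the TCP (arm.nose_length is the distance from the TCP to the fingertips, in m); z points along the fingers, y is the direction in which the jaws open and shut (so a half turn about z gives the same grasp; the last joint's range is limited). The gripper opens to 85 mm and grips with 20 to 120 N. Pads are 22 mm wide; open, the fingers measure 114 mm over their backs; the gripper's body (76 mm by 85 mm) begins 54 mm behind the grasp point. The pads swing forward as they close: fully open they stand 13 mm farther back than shut.
Start: joints at [1.157, 0.22, 1.526, -0, 1.395, -0.126], TCP at [0.177, 0.599, 0.25] pointing down, gripper open.
Joint ranges: [-2.98, 2.98], [-0.91, 2.08], [0.09, 2.57], [-1.24, 4.39], [0.2, 2.65], [-2.68, 2.68]. Speed limits (rad/s): [2.57, 2.57, 3.01, 3.14, 3.14, 3.14].

## Interface

Orientations are given as a rotation vector (axis times angle).
In Python, from plant import arm gives the robot as it stands. The module is installed in compiled form; this text tells all that it offers.
- The arm moves only by the shell command python3 -m handwheel 'ROWS' [OPENING] [FORCE]. ROWS is text: rows parted by semicolons, each of 6 numbers parted by spaces: the shift along the tool's x, y, z in m, then the turn, a rotation vector about the tool's x, y, z in degrees. A call has 1 to 20 rows; each row is the pose to reach, as a shift and turn from the pose commanded when the call began, along the tool's axes at that moment; what a row does not reach only later rows make up. A row lasts 1/12 s, in which the tool goes at most 41.7 mm and 7.16 degrees, less where a joint would pass 70% of its speed; a pose out of reach is approached as far as the arm can. A call with a gripper value outside its range is refused whole. OPENING is the finger opening in m, from 0 to 0.0854, set as the call begins (- or left out, the last holds). The fingers move at their own pace and stop on an object; FORCE is the grip in N (left out, the last holds). Time passes only in rows, so rows that repeat a pose let the fingers close. It gives the time, the measured TCP pose, the force and the opening at its end, in the units of the state.
- arm.state(): the state, without advancing time (a new reading comes with each control period).
- arm.read_camera(name): name is "scene" or "top"; returns a dict with "pixels" (480x640x3 uint8, red, green, blue), "camera_matrix" (3x3 intrinsics, pixels), "k1" (the pictures are not rectified: a ray, as slopes to the right and down, at radius r is drawn at 1 + k1 r^2 times it, then the intrinsics apply), "cam_to_world" (4x4, takes a point from camera to world coordinates). Camera axes: x right, y down, z forward; pixel columns grow to the right and rows downward; lengths in m; the calibration is good to about 2 mm. A picture is of the moment at which its call begins. There is no depth.
- arm.sign_off(): hands the job in, once; it reports no verdict.
Trained networks look in the newest picture that a camera, given by its name, has taken for a name from the list of things; names that differ only in an ending like _2 or _b are one class to them, and where a whole thing is asked for, a point or a joint stands for the part that bears it (a point fixed in the world has none). Each returns a list of dicts, best first, with "p" (0 to 1); they miss things now and then, are a little off and sometimes report something else, mostly with a low value. They report only what shows in the picture. A call takes as long as a camera call.
- arm.outline_of(camera, target): "mask" (480x640 bool, what is visible of it) and "rect" ([left, top, right, bottom] in pixels, round what is visible of it).
The state is a dict: "clock": time; "q": joint angles; "dq": joint speeds; "joint_efforts": joint torques, N m; "tool_pos": TCP position; "tcp_rot": TCP orientation; "wrist_force": force on the tool from outside, world axes, zero at the start; "wrist_torque": the same for the moment, N m; "width": opening from 0.0 (shut) to 1.0 (fully open).
Only numpy, scipy, OpenCV 4.12 (cv2) and the standard library are available. Lean on these libraries where they do the work, as an engineer would, in place of code of your own. Each camera call takes 0.05 s, during which the arm holds its last target.

## Working session

There is one attempt and no reset: what is moved stays moved. The work goes in short steps, Python scripts to look and compute and a shell command to move; the robot and the scene stay as the last step left them, time stands still between calls to the robot, and variables do not carry over. Pictures are saved under pics/ and viewed, and the job is handed in when it is done.

```bash
mkdir -p pics; ls
cat > h.py <<'E'
import numpy as np, cv2
from plant import arm
from scipy.spatial.transform import Rotation as R
def snap(n,f=None):
    c=arm.read_camera(n)
    if f: cv2.imwrite(f,c["pixels"][:,:,::-1])
    return c
def ray(c,u,v):
    K=c["camera_matrix"];x=(u-K[0,2])/K[0,0];y=(v-K[1,2])/K[1,1]
    rd=np.hypot(x,y);r=rd
    for _ in range(30): r=rd/(1+c["k1"]*r*r)
    s=r/rd if rd>0 else 1
    T=np.array(c["cam_to_world"]);d=T[:3,:3]@np.array([x*s,y*s,1]);return T[:3,3],d
def atz(c,u,v,z):
    o,d=ray(c,u,v);return o+d*(z-o[2])/d[2]
def proj(c,P):
    P=np.atleast_2d(P);T=np.array(c["cam_to_world"]);p=(P-T[:3,3])@T[:3,:3]
    s=p[:,:2]/p[:,2:];r2=(s**2).sum(1,keepdims=True);s=s*(1+c["k1"]*r2)
    K=c["camera_matrix"];return s*[K[0,0],K[1,1]]+[K[0,2],K[1,2]]
def tri(c1,p1,c2,p2):
    o1,d1=ray(c1,*p1);o2,d2=ray(c2,*p2)
    A=np.stack([d1,-d2],1);s=np.linalg.lstsq(A,o2-o1,rcond=None)[0]
    a=o1+d1*s[0];b=o2+d2*s[1];return (a+b)/2,np.linalg.norm(a-b)
def totool(dw):
    s=arm.state();return R.from_rotvec(s["tcp_rot"]).inv().apply(dw)
E
python3 - <<'E'
from h import *
for n in("scene","top"):
    c=snap(n,f"pics/{n}0.png");print(n,c["camera_matrix"],c["k1"],np.round(c["cam_to_world"],3))
print(arm.state())
E
```

```text
pics
scene [[469.9963497    0.         314.39089998]
 [  0.         469.9963497  240.04886572]
 [  0.           0.           1.        ]] -0.013097564421866024 [[ 0.444  0.47  -0.763  1.204]
 [ 0.896 -0.225  0.383 -0.326]
 [ 0.008 -0.854 -0.521  0.559]
 [ 0.     0.     0.     1.   ]]
top [[539.73519413   0.         326.50540151]
 [  0.         539.73519413 238.03168658]
 [  0.           0.           1.        ]] -0.019738073491095423 [[-0.028 -0.989  0.144  0.386]
 [-0.999  0.024 -0.027  0.023]
 [ 0.024 -0.145 -0.989  1.306]
 [ 0.     0.     0.     1.   ]]
{'clock': 0.1, 'q': array([ 1.15690656e+00,  2.21162557e-01,  1.52750144e+00,  2.24769556e-05,
        1.39469309e+00, -1.26087231e-01]), 'dq': array([-0.00031062, -0.00158172, -0.00424504,  0.00166431, -0.00185263,
        0.00091891]), 'joint_efforts': array([ 2.43718066e-03, -4.98240745e+01, -3.90547013e+01, -3.05525623e-05,
        5.64952323e-03, -6.49892769e-06]), 'tool_pos': array([0.17718597, 0.59882574, 0.24929662]), 'tcp_rot': array([-4.50455975e-01, -3.10863251e+00,  2.66146884e-03]), 'wrist_force': array([-0.34625348,  0.49445276,  0.18981653]), 'wrist_torque': array([ 0.04387403,  0.01145567, -0.01349921]), 'width': 1.0005436389764955}
```

View pics/scene0.png

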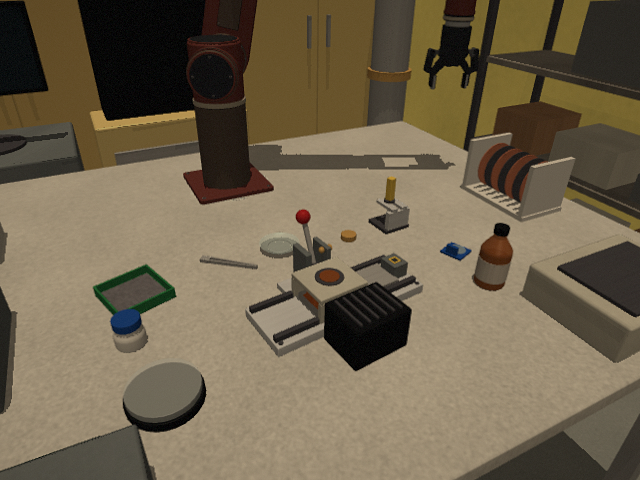

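View pics/top0.png

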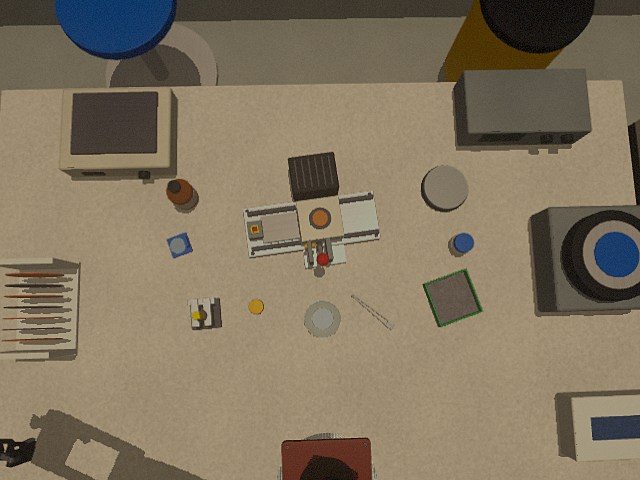

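The scene view shows the lever knob at (303,216), the pin tool at (390,190) and the button block at (393,262). The top view shows the unit at about (315,220), the fork at (205,313) and the tray at (452,297). Next I'll measure these more precisely.

Run:
```python
from h import *
ct=snap("top");cs=snap("scene")
for n in ["unit","lever_knob","button_hole","button_top","pin_tool","pin_rest","filter_tray","slide","pin_tip"]:
    for k in("top","scene"):
        try:
            o=arm.outline_of(k,n)
            print(n,k,[(round(x["p"],2),np.round(x["rect"]).tolist(),int(x["mask"].sum()), np.round(np.argwhere(x["mask"]).mean(0)[::-1],1).tolist()) for x in o[:2]])
        except Exception as e: print(n,k,e)
def crop(c,x0,y0,x1,y1,f,s):
    cv2.imwrite(f,cv2.resize(c["pixels"][y0:y1,x0:x1,::-1],None,fx=s,fy=s,interpolation=cv2.INTER_CUBIC))
crop(ct,235,140,395,280,"pics/tc.png",5)
crop(ct,180,280,280,340,"pics/tp.png",7)
crop(cs,240,170,430,370,"pics/sc.png",3)
np.savez("c.npz",**{k+"_"+m:v[m] for k,v in(("t",ct),("s",cs)) for m in v})
```

```text
unit top [(0.75, [244.0, 152.0, 380.0, 268.0], 9301, [312.5, 216.1])]
unit scene [(0.75, [245.0, 210.0, 420.0, 373.0], 14160, [338.4, 303.8]), (0.7, [387.0, 177.0, 400.0, 205.0], 231, [390.1, 190.2])]
lever_knob top [(0.59, [318.0, 242.0, 329.0, 268.0], 148, [322.0, 256.9])]
lever_knob scene [(0.6, [294.0, 211.0, 318.0, 265.0], 338, [306.4, 232.8])]
button_hole top [(0.8, [249.0, 214.0, 298.0, 244.0], 1263, [274.7, 227.6])]
button_hole scene [(0.93, [297.0, 252.0, 410.0, 314.0], 1242, [373.9, 275.8])]
button_top top []
button_top scene []
pin_tool top [(0.51, [191.0, 309.0, 205.0, 320.0], 130, [199.5, 315.0])]
pin_tool scene [(0.51, [382.0, 179.0, 395.0, 207.0], 211, [390.0, 191.2])]
pin_rest top [(0.61, [190.0, 299.0, 224.0, 329.0], 759, [205.6, 311.9])]
pin_rest scene [(0.72, [371.0, 202.0, 408.0, 237.0], 959, [391.3, 217.2])]
filter_tray top [(0.96, [427.0, 267.0, 484.0, 326.0], 2220, [452.3, 296.8])]
filter_tray scene [(0.89, [98.0, 265.0, 176.0, 314.0], 2530, [134.2, 290.4])]
slide top [(0.89, [248.0, 210.0, 303.0, 244.0], 1316, [274.6, 227.9])]
slide scene [(0.71, [297.0, 250.0, 408.0, 317.0], 1077, [375.2, 275.0]), (0.67, [260.0, 232.0, 302.0, 257.0], 698, [278.2, 242.9])]
pin_tip top [(0.62, [191.0, 312.0, 208.0, 322.0], 131, [199.3, 315.1])]
pin_tip scene [(0.74, [298.0, 207.0, 316.0, 266.0], 413, [306.4, 231.3]), (0.67, [384.0, 178.0, 398.0, 206.0], 249, [390.2, 190.6])]
```

View pics/tc.png

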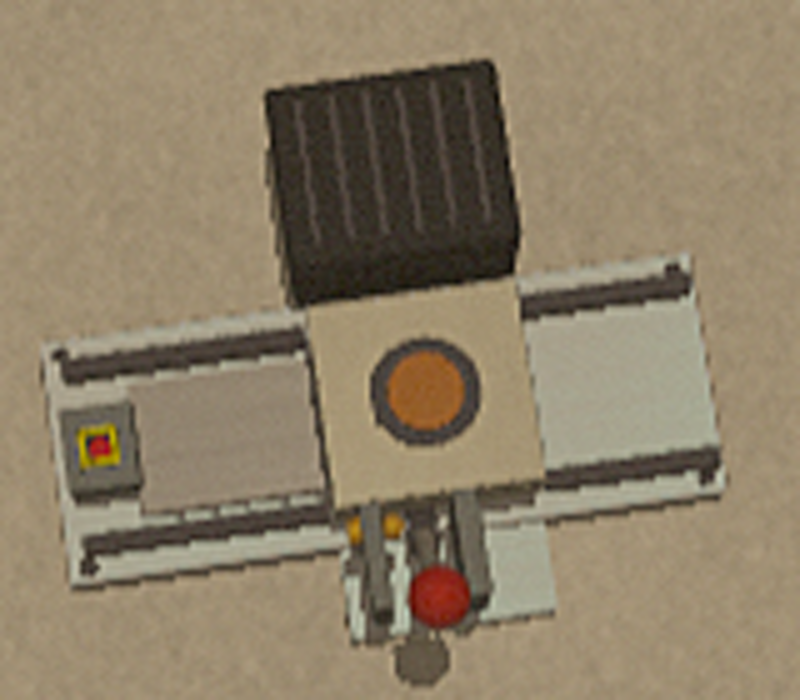

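View pics/tp.png

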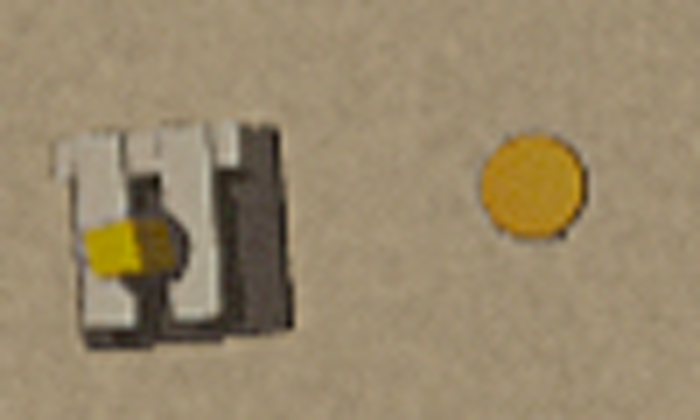

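View pics/sc.png

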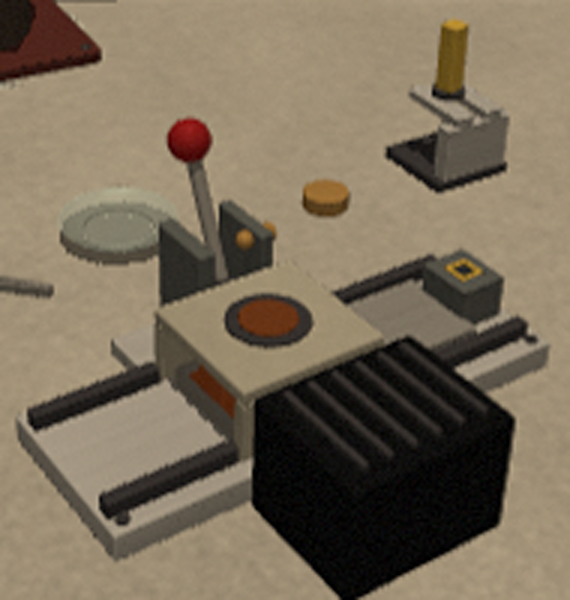

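```bash
cat >> h.py <<'E'
def load():
    z=np.load("c.npz")
    return [{m:z[k+"_"+m] for m in("pixels","camera_matrix","k1","cam_to_world")} for k in "ts"]
def cp(U,V,x0,y0,s): return ((U+.5)/s-.5+x0,(V+.5)/s-.5+y0)
def fitpose(obs,p0):
    # obs: (cam,(u,v),(x,y,z))
    from scipy.optimize import least_squares
    def f(p):
        c,s=np.cos(p[2]),np.sin(p[2])
        return np.concatenate([(proj(C,[p[0]+c*x-s*y,p[1]+s*x+c*y,z])[0]-np.array(uv)) for C,uv,(x,y,z) in obs])
    r=least_squares(f,p0,loss="soft_l1");return r.x,np.round(f(r.x).reshape(-1,2),1)
E
python3 - <<'E'
from h import *
ct,cs=load()
T=lambda U,V:cp(U,V,235,140,5)
S=lambda U,V:cp(U,V,240,170,3)
P=lambda U,V:cp(U,V,180,280,7)
m=.001
obs=[(ct,T(45,343),(.06,.175,.02)),(ct,T(688,255),(.06,-.145,.02)),(ct,T(722,497),(-.06,-.145,.02)),(ct,T(75,585),(-.06,.175,.02)),
(ct,T(545,480),(-.048,-.055,.07)),(ct,T(337,508),(-.048,.045,.07)),(ct,T(266,92),(.153,.05,.084)),(ct,T(493,62),(.153,-.06,.084)),
(cs,S(19,428),(-.06,-.145,.02)),(cs,S(114,546),(.06,-.145,.02)),(cs,S(548,345),(.06,.175,.02)),(cs,S(156,320),(-.048,-.055,.07)),(cs,S(252,403),(.048,-.055,.07))]
for o in(obs,obs[:8],obs[8:]):
    p,r=fitpose(o,[.55,.0,.1]);print(p,r.tolist())
p,_=fitpose(obs,[.55,0,.1])
def tou(w): c,s=np.cos(p[2]),np.sin(p[2]); d=w[:2]-p[:2]; return np.array([c*d[0]+s*d[1],-s*d[0]+c*d[1],w[2]])
b=atz(ct,*T(98,446),.05);print("btn top",b,tou(b)); 
b,e=tri(ct,T(98,446),cs,S(464,269));print("btn tri",b,e,tou(b))
k,e=tri(ct,T(440,596),cs,S(189,140));print("knob",k,e,tou(k))
h=atz(ct,*P(108,249),.122);print("handle",h)
h,e=tri(ct,P(110,248),cs,S(454,26));print("handle tri",h,e)
o2=[(ct,P(85,323),(-.022,.022,.062)),(ct,P(220,317),(-.022,-.022,.062)),(ct,P(135,322),(-.022,.006,.062)),(ct,P(172,321),(-.022,-.006,.062))]
print(fitpose(o2,[.4,.22,.05]))
# tray
c=ct
E
python3 - <<'E'
from h import *
ct,cs=load()
c=ct
cv2.imwrite("pics/tray.png",cv2.resize(c["pixels"][255:335,330:500,::-1],None,fx=4.5,fy=4.5,interpolation=cv2.INTER_CUBIC))
cv2.imwrite("pics/sp.png",cv2.resize(cs["pixels"][165:245,360:420,::-1],None,fx=7,fy=7,interpolation=cv2.INTER_CUBIC))
E
```

```text
[0.61267619 0.0066058  0.12325594] [[-0.8, 0.0], [0.8, -1.1], [2.1, -1.5], [-0.3, 0.4], [1.1, -0.6], [-0.0, 0.0], [-0.4, -1.5], [0.7, -2.0], [-0.9, -3.8], [1.1, -2.3], [1.9, -0.7], [-0.0, -3.5], [-1.9, -2.6]]
[0.610913   0.00775314 0.1149052 ] [[-1.1, 0.1], [0.6, 0.1], [1.5, -0.2], [-1.1, 0.6], [0.5, 0.3], [-0.7, 0.7], [-0.4, -1.0], [0.8, -1.1]]
[0.61795964 0.00392339 0.14513677] [[-1.2, -0.4], [2.6, 1.3], [1.5, -0.1], [-0.3, -1.0], [-0.9, -0.2]]
btn top [0.59458109 0.15740231 0.05      ] [0.00058171 0.15187719 0.05      ]
btn tri [0.59359665 0.15609739 0.05159252] 0.0026441448122800316 [-0.00055569  0.1507032   0.05159252]
knob [ 0.50933477 -0.00096404  0.14201746] 0.0026056063646394657 [-0.1034881   0.0051928   0.14201746]
handle [0.39640873 0.279097   0.122     ]
handle tri [0.39554568 0.27685293 0.12048248] 0.004479278165046963
(array([0.39552429, 0.27778043, 0.01611421]), array([[-0. ,  0.1],
       [ 0.2,  0.1],
       [-0.1, -0.1],
       [-0.1, -0.1]]))
```

View pics/tray.png

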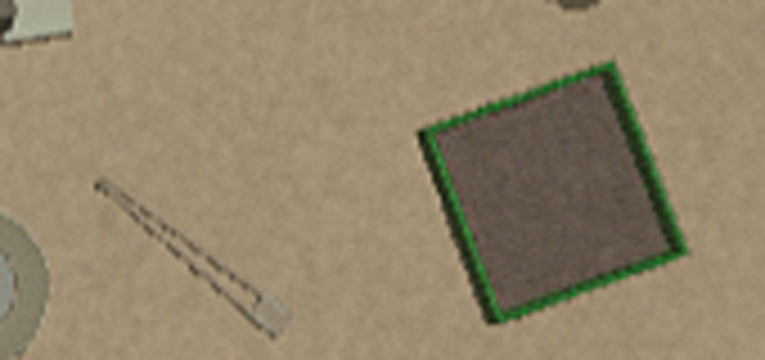

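View pics/sp.png

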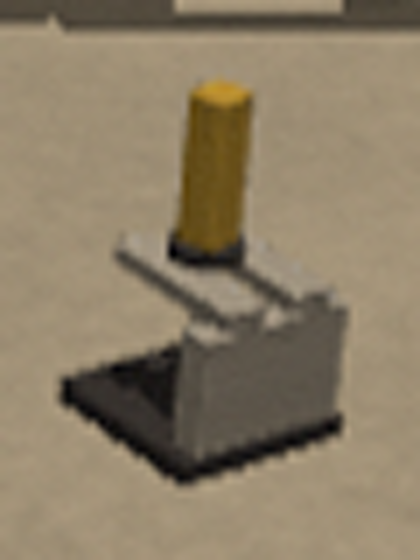

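```bash
cat >> h.py <<'E'
U=[0.6115,0.0072,0.118]
def u2w(x,y,z,p=None):
    p=p or U;c,s=np.cos(p[2]),np.sin(p[2]);return np.array([p[0]+c*x-s*y,p[1]+s*x+c*y,z])
def go(target,jaw=None):
    """jaw: yaw of jaw axis (tool y) from world +y"""
    s=arm.state();Rc=R.from_rotvec(s["tcp_rot"]);t=np.array(target)-s["tool_pos"]
    d=Rc.inv().apply(t)
    out="shift mm %s"%np.round(d*1000,1)
    if jaw is not None:
        y=np.array([-np.sin(jaw),np.cos(jaw),0]);
        if y@Rc.as_matrix()[:,1]<0:y=-y
        z=np.array([0,0,-1.]);x=np.cross(y,z)
        rt=R.from_matrix(np.stack([x,y,z],1))
        out+=" rot %s"%np.round((Rc.inv()*rt).as_rotvec(degrees=True),2)
    print(out,"dist",round(np.linalg.norm(t)*1000))
E
python3 - <<'E'
from h import *
ct,cs=load()
for z in(.142,.145):print(atz(ct,*cp(440,596,235,140,5),z))
print(u2w(-.1035,.005,.142),u2w(-.143,.005,.2))
go(u2w(-.143,.005,.2),U[2]);go(u2w(-.143,.005,.148),U[2])
T=lambda U,V:cp(U,V,330,255,4.5)
obs=[(ct,T(423,131),(.055,.055,.022)),(ct,T(613,64),(.055,-.055,.022)),(ct,T(686,252),(-.055,-.055,.022)),(ct,T(497,321),(-.055,.055,.022))]
print(fitpose(obs,[.45,-.25,.3]))
E
```

```text
[5.09874043e-01 2.22908569e-04 1.42000000e-01]
[5.09554199e-01 2.80580707e-04 1.45000000e-01]
[ 5.08131100e-01 -1.94470509e-05  1.42000000e-01] [ 0.46890578 -0.00466964  0.2       ]
shift mm [-450.9 -496.4   50.3] rot [ -0.     0.   -23.25] dist 673
shift mm [-450.9 -496.4  102.3] rot [ -0.     0.   -23.25] dist 678
(array([ 0.42304902, -0.31022471,  0.31495531]), array([[-0.3, -0.6],
       [-0.1, -1.1],
       [ 0.7,  0.6],
       [-0.1,  1.1]]))
```

```bash
python3 -m handwheel '-0.040 -0.044 0.004 0 0 -5;-0.08 -0.088 0.008 0 0 -10;-0.12 -0.132 0.012 0 0 -15;-0.15 -0.165 0.017 0 0 -20;-0.18 -0.198 0.02 0 0 -23.2;-0.205 -0.226 0.022 0 0 -23.2;-0.23 -0.253 0.024 0 0 -23.2;-0.255 -0.281 0.026 0 0 -23.2;-0.28 -0.308 0.03 0 0 -23.2;-0.305 -0.336 0.032 0 0 -23.2;-0.33 -0.363 0.034 0 0 -23.2;-0.355 -0.391 0.036 0 0 -23.2;-0.38 -0.418 0.04 0 0 -23.2;-0.405 -0.446 0.045 0 0 -23.2;-0.43 -0.473 0.05 0 0 -23.2;-0.451 -0.496 0.06 0 0 -23.2;-0.451 -0.496 0.08 0 0 -23.2;-0.451 -0.496 0.102 0 0 -23.2;-0.451 -0.496 0.102 0 0 -23.2;-0.451 -0.496 0.102 0 0 -23.2' 0 40
python3 - <<'E'
from h import *
s=arm.state();print(s["clock"],s["tool_pos"],s["wrist_force"],s["q"])
go(u2w(-.143,.005,.148),U[2]);go(u2w(-.056,.005,.148),U[2])
snap("scene","pics/s1.png");snap("top","pics/t1.png")
E
```

```text
clock: 2.77
tool_pos: [0.4679, -0.0043, 0.1474]
tcp_rot: [0.183, -3.133, -0.001]
wrist_force: [-0.5, 0.2, -0.0]
width: -0.0
2.7667 [ 0.46791887 -0.00425395  0.14735041] [-0.52375703  0.18663226 -0.0212232 ] [-1.77944047e-01 -5.50157204e-02  2.02226347e+00  1.30252615e-04
  1.17773756e+00 -1.86540153e+00]
shift mm [-0.9 -0.5 -0.7] rot [ 0.06 -0.18 -0.08] dist 1
shift mm [-87.9  -0.4  -0.9] rot [ 0.06 -0.18 -0.08] dist 88
```

View pics/s1.png

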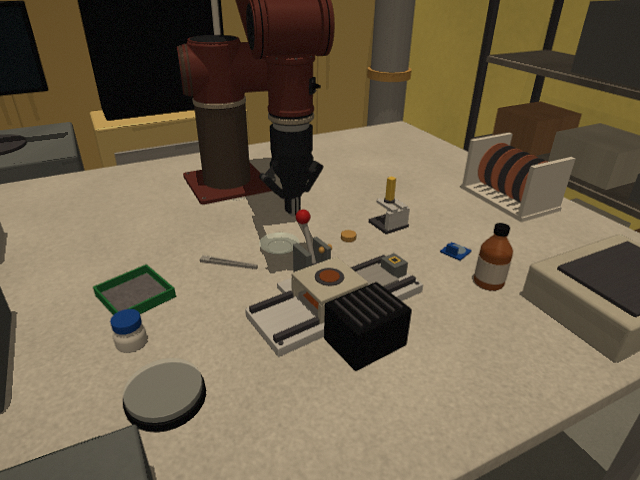

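View pics/t1.png

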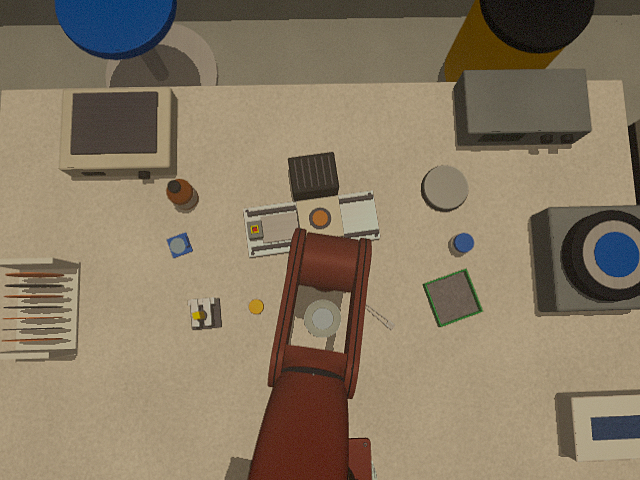

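The scene view shows the closed fingers just behind the red knob at (303,216), lined up with it. Now I'll push along unit +x, which is tool -x.

```bash
python3 -m handwheel '-0.012 0 0 0 0 0;-0.02 0 0 0 0 0;-0.026 0 0 0 0 0;-0.031 0 0 0 0 0;-0.036 0 0 0 0 0;-0.041 0 0 0 0 0;-0.046 0 0 0 0 0;-0.051 0 0 0 0 0;-0.056 0 0 0 0 0;-0.061 0 0 0 0 0;-0.066 0 0 0 0 0;-0.071 0 0 0 0 0;-0.076 0 0 0 0 0;-0.08 0 0 0 0 0;-0.084 0 0 0 0 0;-0.087 0 0 0 0 0;-0.087 0 0 0 0 0'
python3 - <<'E'
from h import *
c=snap("scene","pics/s2.png");s=arm.state();print(s["tool_pos"],s["wrist_force"])
cv2.imwrite("pics/s2c.png",cv2.resize(c["pixels"][150:330,220:420,::-1],None,fx=3,fy=3))
E
```

```text
clock: 4.28
tool_pos: [0.5559, 0.0059, 0.1481]
tcp_rot: [0.184, -3.136, -0.0]
wrist_force: [-0.2, -0.9, 0.1]
width: -0.002
[0.55585726 0.00587398 0.14828447] [-0.40661115 -0.9029156   0.69375648]
```

View pics/s2c.png

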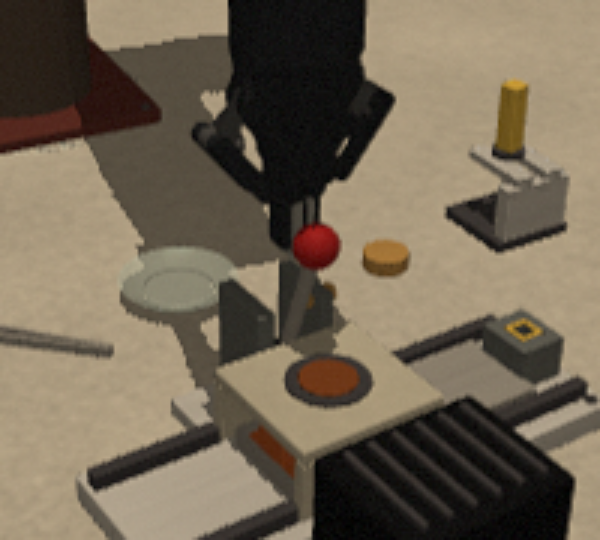

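Run:
```python
from h import *
_,cs=load()
print("seen",cp(316,246,220,150,3),"initial",cp(189,140,240,170,3))
for a in(0,.03,.1,.6,.66,.7,.75,.8,.85):
    l=a-.45;print(a,proj(cs,u2w(-.062+.1*np.sin(l),.005,.05+.1*np.cos(l))))
```

```text
seen (325.0, 231.66666666666669) initial (302.6666666666667, 216.33333333333334)
0 [[302.98842341 216.42499186]]
0.03 [[303.76108332 216.4185951 ]]
0.1 [[305.62223196 216.58719792]]
0.6 [[320.50436755 225.41939286]]
0.66 [[322.36334504 227.35645416]]
0.7 [[323.59680392 228.7444793 ]]
0.75 [[325.12762981 230.58452808]]
0.8 [[326.64162216 232.53691784]]
0.85 [[328.1338154  234.59649973]]
```

Projecting the hinge geometry, the knob at scene pixel (325,232) puts the lever at about 0.76 rad, which is in float. I'll back off and go to the pin tool.

Run:
```python
from h import *
go([.396,.2785,.21],U[2])
```

```text
shift mm [126.8 289.4 -61.8] rot [-0.    0.02 -0.04] dist 322
```

```bash
python3 -m handwheel '0.015 0 0 0 0 0;0.04 0 0 0 0 0;0.06 0.01 -0.03 0 0 0;0.07 0.03 -0.062 0 0 0;0.078 0.06 -0.062 0 0 0;0.085 0.09 -0.062 0 0 0;0.092 0.125 -0.062 0 0 0;0.1 0.16 -0.062 0 0 0;0.108 0.195 -0.062 0 0 0;0.115 0.23 -0.062 0 0 0;0.121 0.26 -0.062 0 0 0;0.1268 0.2894 -0.062 0 0 0;0.1268 0.2894 -0.062 0 0 0;0.1268 0.2894 -0.062 0 0 0;0.1268 0.2894 -0.062 0 0 0;0.1268 0.2894 -0.062 0 0 0' 0.06
python3 - <<'E'
from h import *
ct=snap("top","pics/t3.png");cs=snap("scene","pics/s3.png");s=arm.state();print(s["clock"],s["tool_pos"],s["width"])
go([.396,.2785,.095],U[2])
cv2.imwrite("pics/s3c.png",cv2.resize(cs["pixels"][100:250,310:470,::-1],None,fx=4,fy=4))
cv2.imwrite("pics/t3c.png",cv2.resize(ct["pixels"][140:340,160:400,::-1],None,fx=3,fy=3))
E
```

```text
clock: 5.67
tool_pos: [0.3962, 0.2776, 0.2104]
tcp_rot: [-0.182, 3.136, -0.0]
wrist_force: [0.3, 0.5, -0.3]
width: 0.703
5.7667 [0.3962577  0.27745575 0.210375  ] 0.705383478541765
shift mm [  0.2   1.1 115.4] rot [-0.01  0.02 -0.16] dist 115
```

View pics/s3c.png

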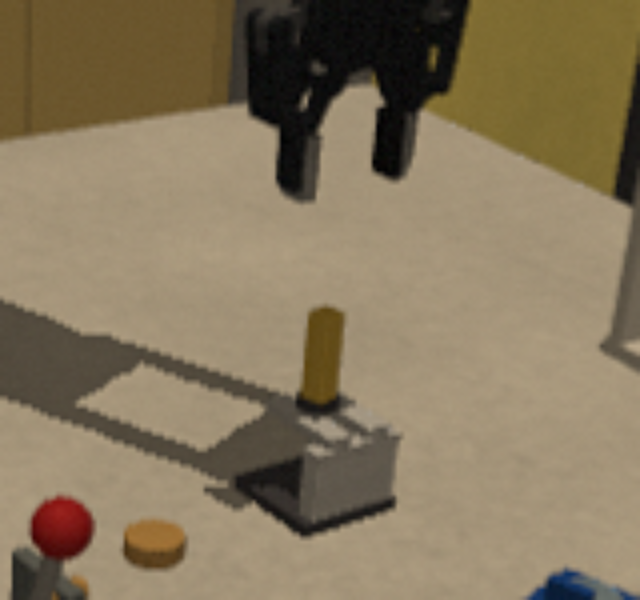

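View pics/t3c.png

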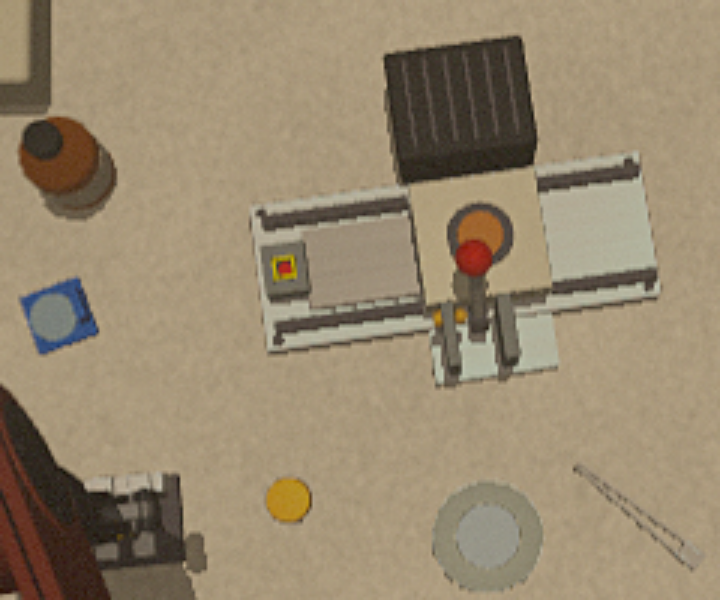

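Gripper is above the yellow handle: handle top at crop (325,312), fingers either side of it. I'll descend and grip.

```bash
python3 -m handwheel '0 0.001 0.03 0 0 0;0 0.001 0.06 0 0 0;0 0.001 0.085 0 0 0;0 0.001 0.1 0 0 0;0 0.001 0.11 0 0 0;0 0.001 0.1155 0 0 0;0 0.001 0.1155 0 0 0'
python3 - <<'E'
from h import *
cs=snap("scene");s=arm.state();print(s["clock"],s["tool_pos"],s["width"],s["wrist_force"])
cv2.imwrite("pics/s4c.png",cv2.resize(cs["pixels"][130:250,340:450,::-1],None,fx=5,fy=5))
E
```

```text
clock: 6.35
tool_pos: [0.3955, 0.2788, 0.0941]
tcp_rot: [0.182, -3.135, 0.001]
wrist_force: [0.4, 0.1, -1.4]
width: 0.698
6.4 [0.39603976 0.27917431 0.09505879] 0.706453158589701 [ 0.66986042 -0.38307746  0.62714058]
```

View pics/s4c.png

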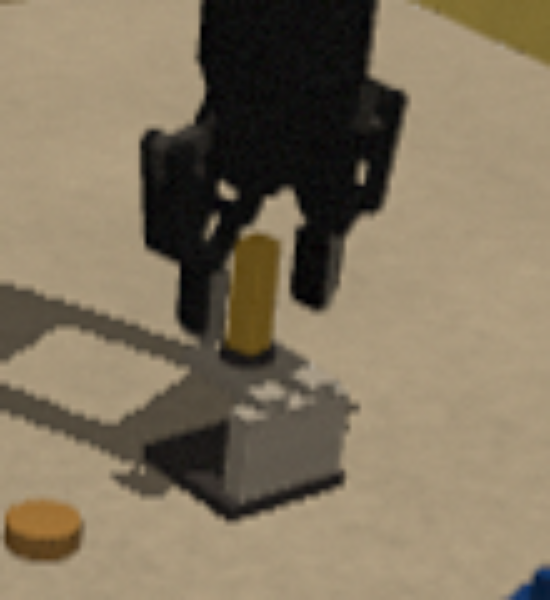

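The handle stands between the pads, at crop (253,290). Closing now.

```bash
python3 -m handwheel '0 0 0 0 0 0;0 0 0 0 0 0;0 0 0 0 0 0;0 0 0 0 0 0;0 0 0 0 0 0;0 0 0 0 0 0;0 0 0 0 0 0;0 0 0 0 0 0;0 0 0 0 0 0;0 0 0 0 0 0' 0 60
python3 - <<'E'
from h import *
cs=snap("scene");ct=snap("top");s=arm.state();print(s["clock"],s["tool_pos"],s["width"]*.0854,s["wrist_force"])
cv2.imwrite("pics/s5c.png",cv2.resize(cs["pixels"][130:250,340:450,::-1],None,fx=5,fy=5))
E
```

```text
clock: 7.23
tool_pos: [0.3962, 0.2798, 0.0958]
tcp_rot: [-0.184, 3.135, 0.001]
wrist_force: [-1.1, -1.0, 6.4]
width: 0.176
7.3333 [0.39621492 0.2797474  0.09581093] 0.015590662603572208 [-1.02866215 -0.07879793  5.77420399]
```

View pics/s5c.png

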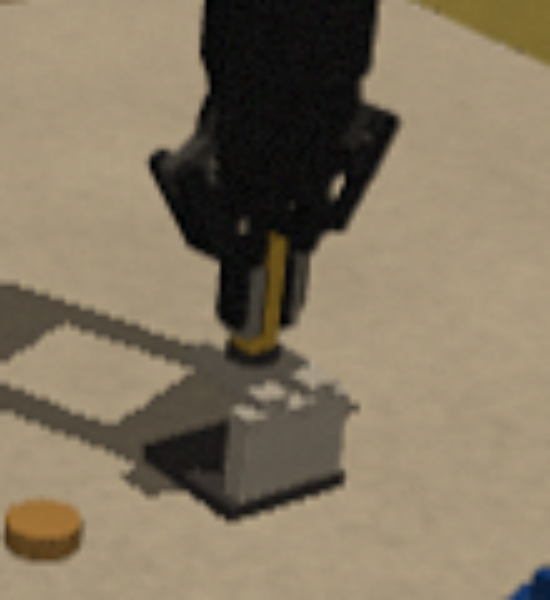

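```bash
python3 - <<'E'
from h import *
go([.3962,.2797,.17],U[2]);go([.5945,.1572,.165],U[2])
E
python3 -m handwheel '0 0 -0.015 0 0 0;0 0 -0.03 0 0 0;0 0 -0.05 0 0 0;0 0 -0.07 0 0 0;0 0 -0.074 0 0 0;0 0 -0.074 0 0 0'
python3 - <<'E'
from h import *
go([.5945,.1572,.165],U[2])
E
```

```text
shift mm [ -0.1  -0.  -74.2] rot [ 0.02  0.08 -0.04] dist 74
shift mm [-182.7 -144.9  -69. ] rot [ 0.02  0.08 -0.04] dist 243
clock: 7.83
tool_pos: [0.3966, 0.28, 0.1702]
tcp_rot: [-0.184, 3.133, 0.002]
wrist_force: [0.0, -0.7, -1.1]
width: 0.178
shift mm [-182.2 -145.1    5.6] rot [ 0.07  0.19 -0.04] dist 233
```

```bash
python3 -m handwheel '-0.02 -0.016 0 0 0 0;-0.04 -0.032 0 0 0 0;-0.06 -0.048 0 0 0 0;-0.08 -0.064 0 0 0 0;-0.1 -0.08 0 0 0 0;-0.12 -0.096 0 0 0 0;-0.14 -0.112 0 0 0 0;-0.16 -0.128 0 0 0 0;-0.175 -0.139 0.004 0 0 0;-0.182 -0.145 0.005 0 0 0;-0.182 -0.145 0.005 0 0 0;-0.182 -0.145 0.005 0 0 0;-0.182 -0.145 0.005 0 0 0'
python3 - <<'E'
from h import *
cs=snap("scene");ct=snap("top");s=arm.state();print(s["clock"],s["tool_pos"],s["width"]*.0854,s["wrist_force"])
cv2.imwrite("pics/s6c.png",cv2.resize(cs["pixels"][180:300,340:440,::-1],None,fx=6,fy=5.0*1.2))
cv2.imwrite("pics/t6c.png",cv2.resize(ct["pixels"][160:300,200:340,::-1],None,fx=4,fy=4))
tp=s["tool_pos"]-[0,0,.0838]
print("proj tip",proj(cs,tp),"in crop",(proj(cs,tp)-[340,180])*6)
E
```

```text
clock: 8.92
tool_pos: [0.592, 0.1573, 0.163]
tcp_rot: [0.185, -3.134, -0.0]
wrist_force: [0.2, 0.9, -0.8]
width: 0.179
9.0167 [0.5923039  0.15756298 0.16367717] 0.01512052831646512 [ 0.27745944  0.11761472 -1.13044871]
proj tip [[396.70771066 246.48109567]] in crop [[340.24626395 398.88657399]]
```

View pics/s6c.png

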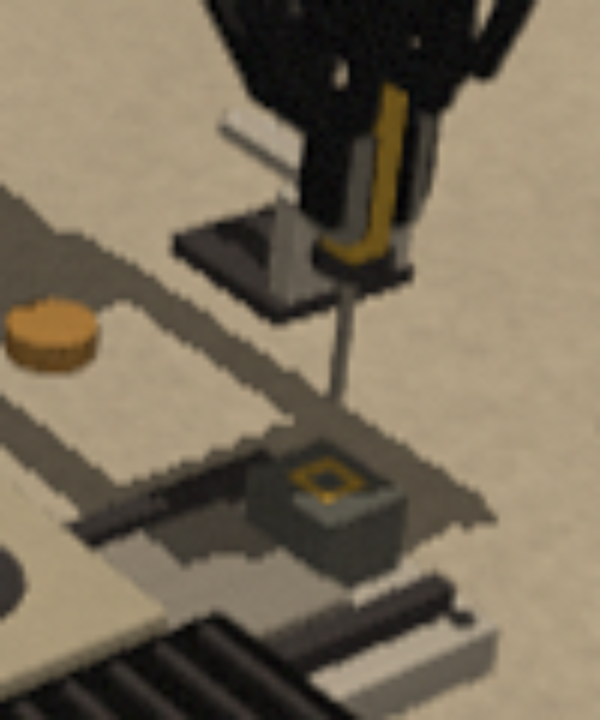

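View pics/t6c.png

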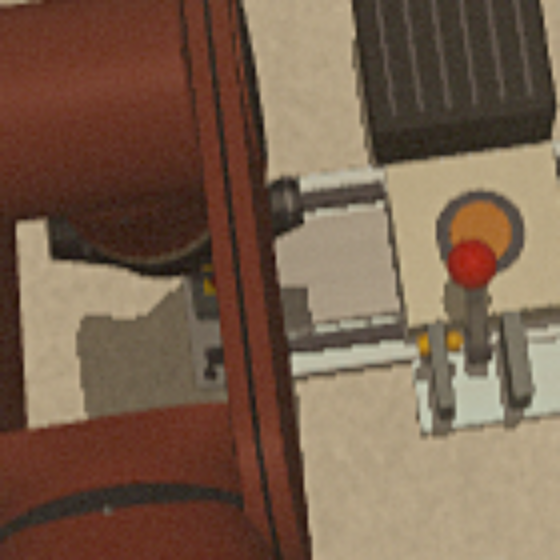

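Run:
```python
from h import *
_,cs=load()
st=[arm.state() for _ in range(1)][0]
tp=st["tool_pos"]-[0,0,.0838]
seen=np.array(cp(335,400,340,180,6));b=seen-proj(cs,tp)[0];print("bias",b)
h=np.array(cp(328,481,340,180,6))
print("hole raw",atz(cs,*h,.05),"corr",atz(cs,*(h-b),.05))
print(tp, u2w(0,.1515,.05), u2w(0,.1515,.05,[.6109,.0078,.115]))
go([.5945,.157,.150],U[2])
```

```text
bias [-1.29104399 -0.23109567]
hole raw [0.59242368 0.15529158 0.05      ] corr [0.59419055 0.15710098 0.05      ]
[0.5923039  0.15756298 0.07987717] [0.59366446 0.15764648 0.05      ] [0.59351588 0.15829931 0.05      ]
shift mm [-2.1 -0.8 13.7] rot [ 0.01 -0.03  0.02] dist 14
```

In the scene crop the tip shows at (335,400) and the hole at (328,481). The bias-corrected hole position is (0.5942, 0.1571), and the top camera agrees. I'll lower to just above the mouth.

```bash
python3 -m handwheel '-0.001 0 0.008 0 0 0;-0.0019 -0.0006 0.016 0 0 0;-0.0019 -0.0006 0.0245 0 0 0;-0.0019 -0.0006 0.0245 0 0 0;-0.0019 -0.0006 0.0245 0 0 0;-0.0019 -0.0006 0.0245 0 0 0'
python3 - <<'E'
from h import *
cs=snap("scene");s=arm.state();print(s["clock"],s["tool_pos"],s["wrist_force"])
cv2.imwrite("pics/s7c.png",cv2.resize(cs["pixels"][220:290,360:430,::-1],None,fx=8,fy=8,interpolation=cv2.INTER_CUBIC))
tp=s["tool_pos"]-[0,0,.0838]
print("proj tip in crop",(proj(cs,tp)-[360,220])*8, "proj hole",(proj(cs,[.5942,.1571,.05])-[360,220])*8)
E
```

```text
clock: 9.52
tool_pos: [0.5951, 0.1563, 0.139]
tcp_rot: [0.184, -3.136, 0.0]
wrist_force: [0.4, -0.4, -1.8]
width: 0.177
9.5667 [0.59541481 0.15633956 0.13943384] [-0.07636749  0.5227223  -1.17250836]
proj tip in crop [[286.91874355 303.82147859]] proj hole [[284.34733623 319.86923303]]
```

View pics/s7c.png

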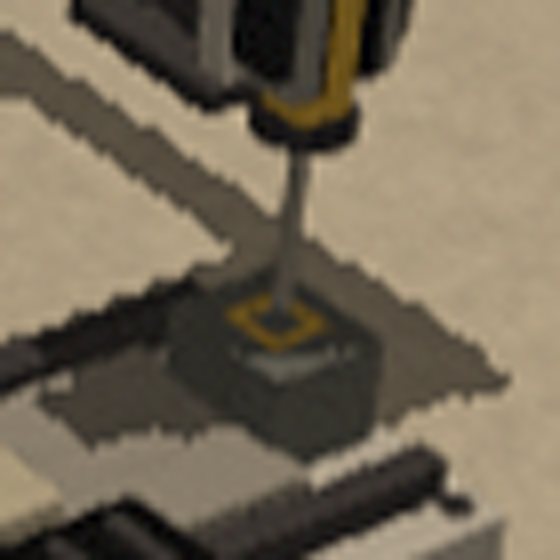

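The tip at crop (281,305) sits over the hole centre at (277,321), matching the projected offset to within 1 mm. Inserting and pressing.

```bash
python3 -m handwheel '0.0006 0.0004 0.004 0 0 0;0.0008 0.0005 0.008 0 0 0;0.0008 0.0005 0.012 0 0 0;0.0008 0.0005 0.0145 0 0 0;0.0008 0.0005 0.0165 0 0 0;0.0008 0.0005 0.0165 0 0 0;0.0008 0.0005 0.0165 0 0 0'
python3 - <<'E'
from h import *
cs=snap("scene");
for i in range(3):
    s=arm.state();print(s["clock"],s["tool_pos"],s["wrist_force"],s["wrist_torque"]);arm.read_camera("top")
cv2.imwrite("pics/s8c.png",cv2.resize(cs["pixels"][220:290,360:430,::-1],None,fx=8,fy=8,interpolation=cv2.INTER_CUBIC))
E
```

```text
clock: 10.15
tool_pos: [0.5945, 0.1567, 0.1232]
tcp_rot: [0.184, -3.136, 0.0]
wrist_force: [-1.8, -0.1, 3.0]
width: 0.179
10.2 [0.59449552 0.15675952 0.12324568] [-1.4940096  -0.09771618  2.43530135] [0.01393227 0.41335773 0.03548716]
10.25 [0.59446292 0.15674986 0.12321418] [-1.3101122   0.40229766  2.51213148] [-0.09609035  0.39951201  0.01345627]
10.3 [0.59443725 0.15675408 0.12314094] [-1.11934639  0.35992941  2.63702878] [-0.03087095  0.35926351 -0.02096864]
```

View pics/s8c.png

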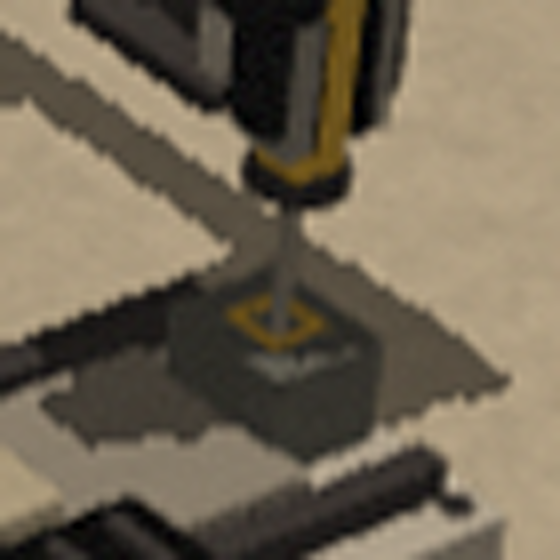

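```bash
python3 -m handwheel '0 0 0.001 0 0 0;0 0 0.002 0 0 0;0 0 0.0024 0 0 0;0 0 0.0024 0 0 0;0 0 0.0024 0 0 0'
python3 - <<'E'
from h import *
for i in range(2):
    s=arm.state();print(s["clock"],s["tool_pos"],s["wrist_force"],s["wrist_torque"]);arm.read_camera("top")
go(s["tool_pos"]+u2w(0,-.075,0)-u2w(0,0,0),U[2])
E
```

```text
clock: 10.77
tool_pos: [0.5945, 0.1567, 0.1206]
tcp_rot: [-0.184, 3.136, 0.0]
wrist_force: [-2.2, -0.8, 5.2]
width: 0.174
10.7667 [0.59451797 0.15673931 0.120625  ] [-2.2388687  -0.75688314  5.18162229] [-0.04428484  0.48173313  0.01047546]
10.8167 [0.59454836 0.15674359 0.12065976] [-2.06451103 -0.11133393  5.63274584] [0.00485007 0.49076139 0.02880221]
shift mm [ -0.1 -75.   -0. ] rot [ 0.    0.01 -0.05] dist 75
```

```bash
python3 -m handwheel '0.0003 -0.002 0 0 0 0;0.0005 -0.005 0 0 0 0;0.0007 -0.008 0 0 0 0;0.0007 -0.011 0 0 0 0;0.0007 -0.015 0 0 0 0;0.0007 -0.019 0 0 0 0;0.0007 -0.022 0 0 0 0;0.0007 -0.022 0 0 0 0'
python3 - <<'E'
from h import *
for i in range(2):
    s=arm.state();print(s["clock"],s["tool_pos"],s["wrist_force"],s["wrist_torque"]);cs=snap("scene")
cv2.imwrite("pics/s9c.png",cv2.resize(cs["pixels"][190:370,230:430,::-1],None,fx=3.5,fy=3.3,interpolation=cv2.INTER_CUBIC))
E
```

```text
clock: 11.53
tool_pos: [0.5969, 0.1339, 0.1207]
tcp_rot: [-0.183, 3.135, -0.001]
wrist_force: [0.5, 0.4, 5.1]
width: 0.175
11.5333 [0.59688392 0.13386035 0.12069445] [0.48586975 0.44221896 5.14284788] [ 0.17700997 -0.04043197 -0.0301373 ]
11.5833 [0.59682785 0.13389198 0.1206672 ] [-0.05569025  0.72035399  4.9853092 ] [ 0.14812726 -0.0335391  -0.02417019]
```

View pics/s9c.png

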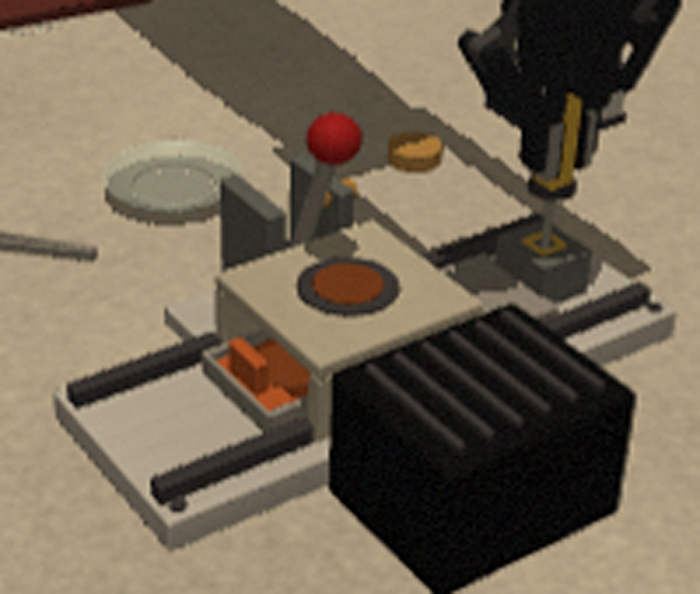

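The slide is moving: the cassette is emerging on the left at crop (250,370), and the force is small. Continuing.

```bash
python3 -m handwheel '0 -0.004 0 0 0 0;0 -0.008 0 0 0 0;0 -0.013 0 0 0 0;0 -0.018 0 0 0 0;0 -0.023 0 0 0 0;0 -0.028 0 0 0 0;0 -0.033 0 0 0 0;0 -0.038 0 0 0 0;0 -0.043 0 0 0 0;0 -0.047 0 0 0 0;0 -0.050 0 0 0 0;0 -0.052 0 0 0 0;0 -0.052 0 0 0 0'
python3 - <<'E'
from h import *
s=arm.state();print(s["clock"],s["tool_pos"],s["wrist_force"],s["wrist_torque"])
E
```

```text
clock: 12.72
tool_pos: [0.603, 0.0822, 0.1207]
tcp_rot: [-0.183, 3.135, -0.001]
wrist_force: [1.2, 0.6, 4.2]
width: 0.177
12.7167 [0.60298425 0.08221681 0.12071116] [1.19429883 0.55583439 4.21554112] [ 0.21933523 -0.13708465  0.06707027]
```

```bash
python3 -m handwheel '0 -0.0015 0 0 0 0;0 -0.003 0 0 0 0;0 -0.004 0 0 0 0;0 -0.004 0 0 0 0'
```

```text
clock: 13.05
tool_pos: [0.6032, 0.079, 0.1206]
tcp_rot: [-0.183, 3.135, 0.001]
wrist_force: [0.3, 2.4, 5.1]
width: 0.179
```

```bash
python3 -m handwheel '0 -0.001 0 0 0 0;0 -0.002 0 0 0 0;0 -0.002 0 0 0 0'
python3 - <<'E'
from h import *
cs=snap("scene");s=arm.state();print(s["clock"],s["tool_pos"],s["wrist_force"],s["wrist_torque"])
cv2.imwrite("pics/s10c.png",cv2.resize(cs["pixels"][190:370,230:430,::-1],None,fx=3.5,fy=3.3,interpolation=cv2.INTER_CUBIC))
E
```

```text
clock: 13.3
tool_pos: [0.6033, 0.0772, 0.1206]
tcp_rot: [-0.183, 3.136, 0.001]
wrist_force: [-0.1, 4.0, 5.5]
width: 0.181
13.35 [0.60332612 0.07718116 0.12059397] [-0.80108119  3.29283536  4.42177089] [ 0.80839858  0.04529061 -0.02136075]
```

View pics/s10c.png

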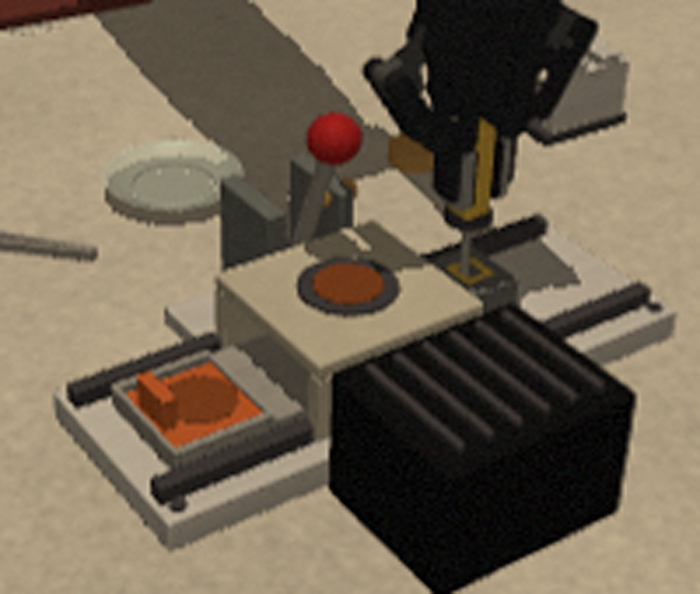

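```bash
python3 -m handwheel '0 -0.001 0 0 0 0;0 -0.002 0 0 0 0;0 -0.002 0 0 0 0'
python3 - <<'E'
from h import *
cs=snap("scene");s=arm.state();print(s["clock"],s["tool_pos"],s["wrist_force"],s["wrist_torque"])
cv2.imwrite("pics/s11c.png",cv2.resize(cs["pixels"][220:290,330:400,::-1],None,fx=8,fy=8,interpolation=cv2.INTER_CUBIC))
for d in(.066,.07,.075):print(d,(proj(cs,u2w(0,.1515-d,.05))-[330,220])*8)
E
```

```text
clock: 13.6
tool_pos: [0.6034, 0.0766, 0.1206]
tcp_rot: [-0.183, 3.136, 0.005]
wrist_force: [-0.3, 8.8, 6.1]
width: 0.18
13.65 [0.60338932 0.07661803 0.12060314] [-1.38722927  7.5397262   5.98622429] [ 1.84971622  0.15373141 -0.00925   ]
0.066 [[313.06003206 401.96419612]]
0.07 [[299.73602892 407.22878183]]
0.075 [[283.00045245 413.84112611]]
```

View pics/s11c.png

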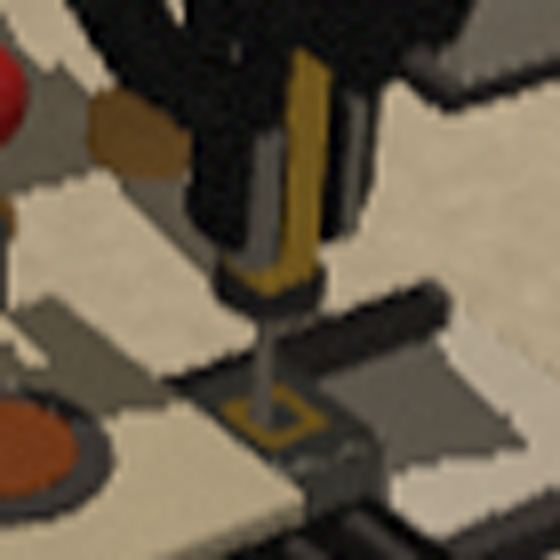

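The y force rises to 8.8 N and the hole at crop (275,414) matches 0.075 out, so the slide is at its end stop. I'll take off the side load, then draw the pin straight up.

```bash
python3 -m handwheel '0 0.0015 0 0 0 0;0 0.003 0 0 0 0;0 0.004 0 0 0 0;0 0.004 -0.003 0 0 0;0 0.004 -0.008 0 0 0;0 0.004 -0.016 0 0 0;0 0.004 -0.026 0 0 0;0 0.004 -0.04 0 0 0;0 0.004 -0.055 0 0 0;0 0.004 -0.055 0 0 0'
python3 - <<'E'
from h import *
cs=snap("scene");s=arm.state();print(s["clock"],s["tool_pos"],s["width"]*.0854,s["wrist_force"],s["wrist_torque"])
cv2.imwrite("pics/s12c.png",cv2.resize(cs["pixels"][190:370,230:430,::-1],None,fx=3.5,fy=3.3,interpolation=cv2.INTER_CUBIC))
go([.3962,.2797,.172],U[2])
E
```

```text
clock: 14.48
tool_pos: [0.6049, 0.0792, 0.1799]
tcp_rot: [-0.184, 3.13, -0.0]
wrist_force: [0.0, -0.3, 0.5]
width: 0.18
14.5333 [0.6043726  0.07919112 0.17830264] 0.015144948124259958 [ 0.14181564 -0.48100085 -0.92649411] [-0.01907497 -0.02932646 -0.02568431]
shift mm [183.3 223.5   5.3] rot [-0.03  0.27 -0.05] dist 289
```

View pics/s12c.png

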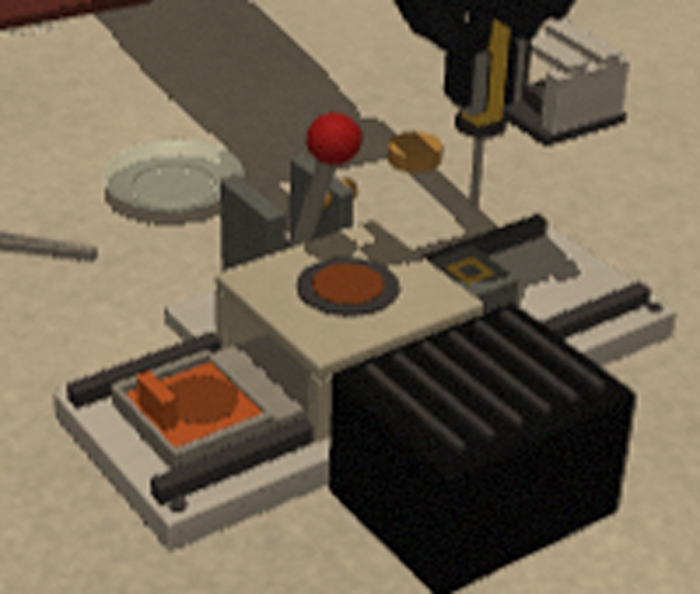

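The slide is fully out and the pin is clear and still upright. Going back to the fork.

```bash
python3 -m handwheel '0.02 0.024 0.002 0 0 0;0.038 0.046 0.004 0 0 0;0.056 0.068 0.005 0 0 0;0.074 0.09 0.005 0 0 0;0.092 0.112 0.005 0 0 0;0.11 0.134 0.005 0 0 0;0.128 0.156 0.005 0 0 0;0.146 0.178 0.005 0 0 0;0.164 0.2 0.005 0 0 0;0.175 0.214 0.005 0 0 0;0.1833 0.2235 0.005 0 0 0;0.1833 0.2235 0.005 0 0 0;0.1833 0.2235 0.005 0 0 0;0.1833 0.2235 0.005 0 0 0'
python3 - <<'E'
from h import *
cs=snap("scene");s=arm.state();print(s["clock"],s["tool_pos"],s["width"]*.0854,s["wrist_force"],s["wrist_torque"])
cv2.imwrite("pics/s13c.png",cv2.resize(cs["pixels"][140:240,350:440,::-1],None,fx=6,fy=6,interpolation=cv2.INTER_CUBIC))
tp=s["tool_pos"]-[0,0,.0838];print("tip proj",(proj(cs,[tp,tp+[0,0,.05]])-[350,140])*6)
go([.3962,.2797,.0958],U[2])
E
```

```text
clock: 15.7
tool_pos: [0.3952, 0.2793, 0.1703]
tcp_rot: [-0.184, 3.136, -0.001]
wrist_force: [-0.3, -0.7, -0.7]
width: 0.178
15.75 [0.39535432 0.27912943 0.17034036] 0.015254436822803974 [ 0.64733351 -0.70438484 -0.52144659] [ 0.03286003 -0.0630137  -0.01650241]
tip proj [[248.29443828 308.62596755]
 [260.58996246 189.01341593]]
shift mm [-0.9  0.5 74.5] rot [-0.02  0.01 -0.1 ] dist 75
```

View pics/s13c.png

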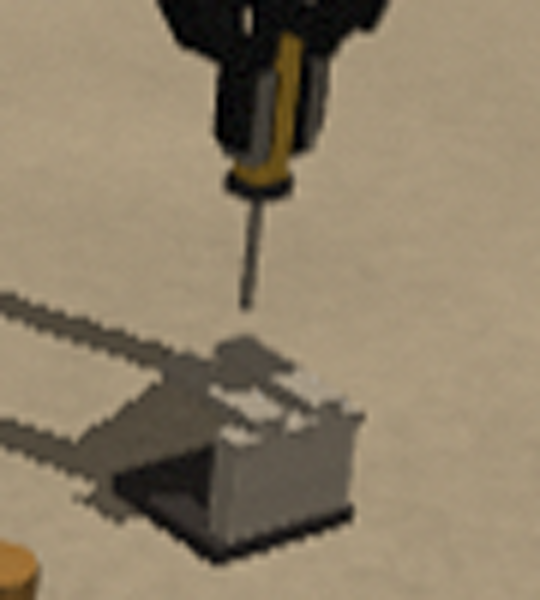

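The tip at crop (246,308) matches the projection (248,309), so the pin hasn't shifted in the grip. Lowering into the slot.

```bash
python3 -m handwheel '-0.0009 0.0005 0.01 0 0 0;-0.0009 0.0005 0.02 0 0 0;-0.0009 0.0005 0.03 0 0 0;-0.0009 0.0005 0.042 0 0 0;-0.0009 0.0005 0.054 0 0 0;-0.0009 0.0005 0.064 0 0 0;-0.0009 0.0005 0.07 0 0 0;-0.0009 0.0005 0.073 0 0 0;-0.0009 0.0005 0.074 0 0 0;-0.0009 0.0005 0.074 0 0 0'
python3 - <<'E'
from h import *
cs=snap("scene");s=arm.state();print(s["clock"],s["tool_pos"],s["width"]*.0854,s["wrist_force"],s["wrist_torque"])
cv2.imwrite("pics/s14c.png",cv2.resize(cs["pixels"][140:240,350:440,::-1],None,fx=6,fy=6,interpolation=cv2.INTER_CUBIC))
E
```

```text
clock: 16.58
tool_pos: [0.3956, 0.2803, 0.0963]
tcp_rot: [-0.184, 3.136, -0.0]
wrist_force: [0.2, -0.5, -0.8]
width: 0.178
16.6333 [0.39574982 0.28044865 0.0965122 ] 0.01517704661353476 [ 1.38700211  0.33208731 -0.25285558] [-0.00729048  0.05207196  0.00713468]
```

View pics/s14c.png

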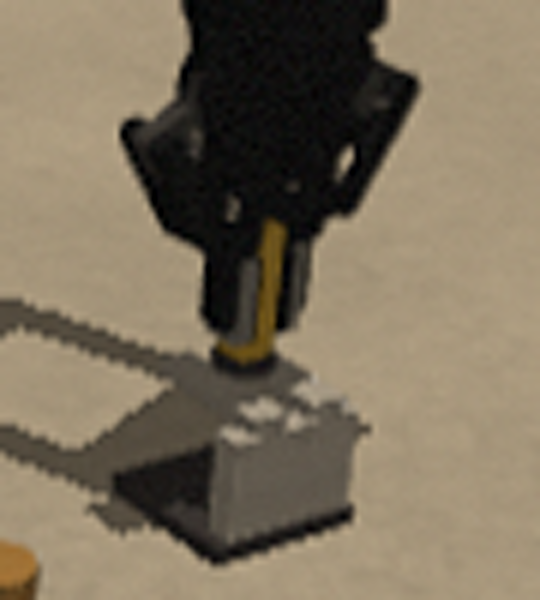

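```bash
python3 -m handwheel '0 0 0.0005 0 0 0;0 0 0.001 0 0 0;0 0 0.001 0 0 0'
python3 -m handwheel '0 0 0 0 0 0;0 0 0 0 0 0;0 0 0 0 0 0;0 0 0 0 0 0;0 0 0 0 0 0;0 0 0 0 0 0' 0.06
python3 - <<'E'
from h import *
cs=snap("scene")
cv2.imwrite("pics/s15c.png",cv2.resize(cs["pixels"][140:240,350:440,::-1],None,fx=6,fy=6,interpolation=cv2.INTER_CUBIC))
E
```

```text
clock: 16.88
tool_pos: [0.3959, 0.2805, 0.0958]
tcp_rot: [-0.184, 3.135, 0.001]
wrist_force: [-0.8, -0.6, 1.1]
width: 0.182
clock: 17.38
tool_pos: [0.3955, 0.2803, 0.0954]
tcp_rot: [0.184, -3.136, -0.0]
wrist_force: [-0.0, -0.0, 0.6]
width: 0.708
```

View pics/s15c.png

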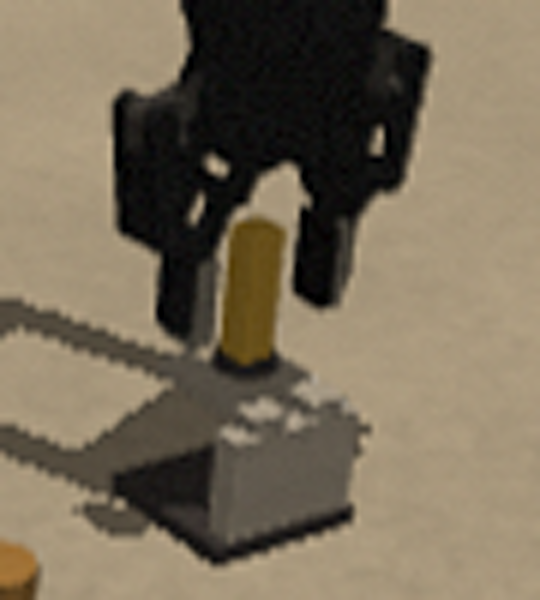

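The tool hangs by its collar at crop (247,365), free of the fingers. Lifting away, then I'll measure the cassette tab.

```bash
python3 -m handwheel '0 0 -0.03 0 0 0;0 0 -0.06 0 0 0;0 0 -0.095 0 0 0;0 0 -0.12 0 0 0;0 0 -0.12 0 0 0'
python3 - <<'E'
from h import *
ct=snap("top");cs=snap("scene")
print(arm.state()["tool_pos"])
cv2.imwrite("pics/t16.png",cv2.resize(ct["pixels"][180:270,290:390,::-1],None,fx=7,fy=6.0/6*7*.95,interpolation=cv2.INTER_CUBIC))
cv2.imwrite("pics/s16.png",cv2.resize(cs["pixels"][270:350,240:340,::-1],None,fx=7,fy=7,interpolation=cv2.INTER_CUBIC))
cv2.imwrite("pics/s16b.png",cs["pixels"][:,:,::-1])
for n in("filter","filter_tab"):
  for k in("top","scene"):
    print(n,k,[(x["p"],x["rect"],np.argwhere(x["mask"]).mean(0)[::-1]) for x in arm.outline_of(k,n)[:2]])
for y in(-.075,):
  P=[u2w(0,y-.02,.052),u2w(.013,y-.02,.052),u2w(-.013,y-.02,.052),u2w(.025,y-.025,.032),u2w(-.025,y-.025,.032)]
  print(((proj(ct,P)-[290,180])*[7,6.65]).round(), ((proj(cs,P)-[240,270])*7).round())
E
```

```text
clock: 17.85
tool_pos: [0.3986, 0.2819, 0.2219]
tcp_rot: [-0.183, 3.126, 0.006]
wrist_force: [0.6, 0.0, 0.8]
width: 0.705
[0.39622517 0.28069482 0.21663092]
filter top [(0.65, [348.9, 208.1, 368.8, 229.7], array([356.72193878, 215.90306122]))]
filter scene [(0.76, [268.2, 302.7, 301.5, 327.9], array([284.51923077, 312.62884615]))]
filter_tab top [(0.92, [346.4, 206.2, 371.0, 228.3], array([357.29953917, 216.08294931]))]
filter_tab scene [(0.59, [272.0, 296.5, 303.0, 324.5], array([284.25636364, 312.24727273])), (0.56, [197.9, 253.6, 258.4, 272.7], array([227.39506173, 262.81481481]))]
[[473. 230.]
 [467. 194.]
 [479. 265.]
 [472. 171.]
 [494. 306.]] [[323. 225.]
 [350. 254.]
 [296. 196.]
 [359. 353.]
 [257. 241.]]
```

View pics/t16.png

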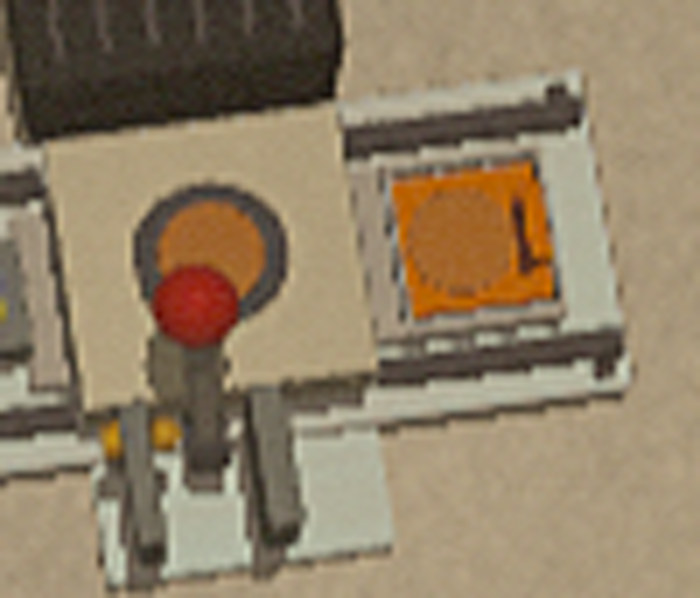

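View pics/s16.png

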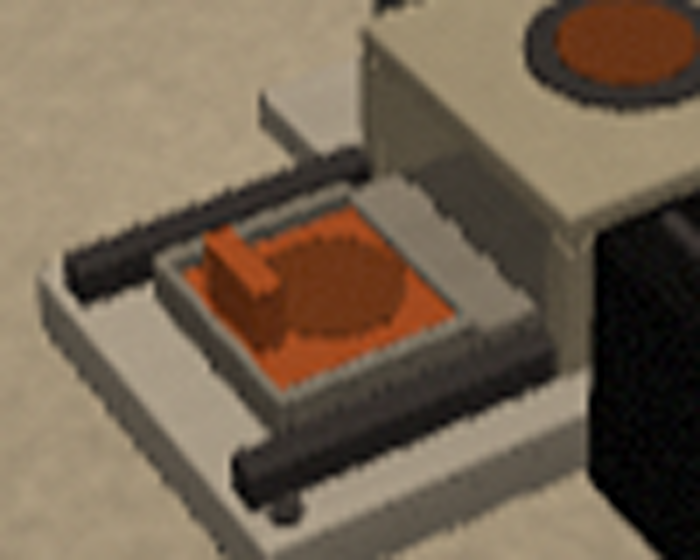

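View pics/s16b.png

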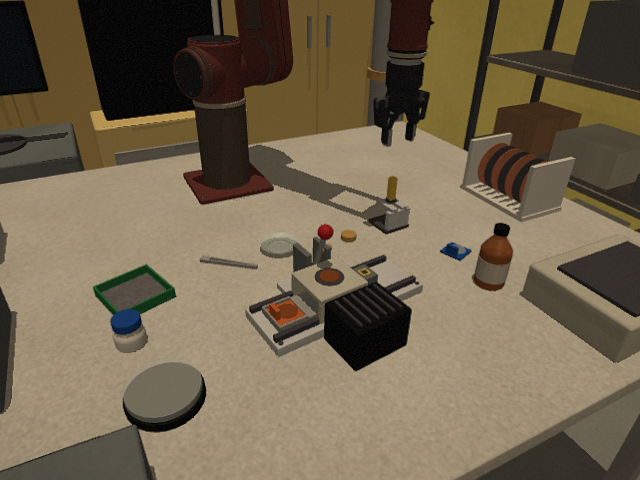

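Run:
```python
from h import *
ct,cs=load()
T=lambda U_,V:((U_+.5)/7-.5+290,(V+.5)/6.65-.5+180)
S=lambda U_,V:cp(U_,V,240,270,7)
p,r=fitpose([(ct,T(392,180),(.025,.025,.032)),(ct,T(530,160),(.025,-.025,.032)),(ct,T(557,303),(-.025,-.025,.032)),(ct,T(415,320),(-.025,.025,.032))],[.6,-.1,.1])
print(p,r.tolist())
b=np.array([-1.29,-.23])
t=np.array(S(243,262));print("tab scene raw",atz(cs,*t,.052),"corr",atz(cs,*(t-b),.052))
q=u2w(0,-.02,.052,list(p));print("tab from pose",q)
c,s=np.cos(U[2]),np.sin(U[2]);
for w in(q,atz(cs,*(t-b),.052),np.append(p[:2],0)):
    d=w[:2]-U[:2];print("unit",c*d[0]+s*d[1],-s*d[0]+c*d[1])
tab,e=tri(ct,T(538,225),cs,t);print(tab,e)
```

```text
[ 0.62352979 -0.0878965   0.12499879] [[-0.2, 0.5], [0.5, 0.5], [0.0, -0.8], [-0.2, -0.3]]
tab scene raw [ 0.62600411 -0.1101919   0.052     ] corr [ 0.62749886 -0.10847464  0.052     ]
tab from pose [ 0.62602326 -0.10774046  0.052     ]
unit 0.0008907502970285433 -0.11585093996319068
unit 0.0022696515038898163 -0.11675373057720158
unit 0.0007507755482562828 -0.09585142979244633
[ 0.62486433 -0.10899385  0.05074674] 0.0014461094368649107
```

The scene view shows the pin tool back on the fork at (392,190), the knob in float at (325,232) and the cassette exposed. The three tab estimates agree to 1.5 mm: about (0.626, -0.108).

Run:
```python
from h import *
go([.6263,-.1083,.217],.122);go([.6263,-.1083,.11],.122)
```

```text
shift mm [-184.8 -412.6   -3.6] rot [-0.06 -0.18 -0.28] dist 452
shift mm [-185.2 -412.4  103.4] rot [-0.06 -0.18 -0.28] dist 464
```

```bash
python3 -m handwheel '-0.015 -0.034 0 0 0 0;-0.03 -0.068 0 0 0 0;-0.045 -0.102 0 0 0 0;-0.06 -0.136 0 0 0 0;-0.075 -0.17 0 0 0 0;-0.09 -0.204 0 0 0 0;-0.105 -0.238 0 0 0 0;-0.12 -0.272 0 0 0 0;-0.135 -0.306 0 0 0 0;-0.15 -0.34 0 0 0 0;-0.165 -0.374 0 0 0 0;-0.177 -0.398 0.01 0 0 0;-0.185 -0.4125 0.03 0 0 0;-0.185 -0.4125 0.06 0 0 0;-0.185 -0.4125 0.09 0 0 0;-0.185 -0.4125 0.103 0 0 0;-0.185 -0.4125 0.103 0 0 0;-0.185 -0.4125 0.103 0 0 0' 0.032 40
python3 - <<'E'
from h import *
cs=snap("scene");s=arm.state();print(s["clock"],s["tool_pos"],s["width"]*.0854,s["wrist_force"])
cv2.imwrite("pics/s17.png",cv2.resize(cs["pixels"][240:350,230:340,::-1],None,fx=5,fy=5,interpolation=cv2.INTER_CUBIC))
go([.6263,-.1083,.0565],.12)
E
```

```text
clock: 19.65
tool_pos: [0.6266, -0.1073, 0.1113]
tcp_rot: [0.184, -3.133, -0.002]
wrist_force: [0.3, -0.1, 0.5]
width: 0.37
19.7 [ 0.62793205 -0.10759373  0.11324884] 0.0320893229905094 [0.55801343 0.71526177 0.30545296]
shift mm [ 1.7 -0.5 56.7] rot [-0.02  0.04 -0.14] dist 57
```

View pics/s17.png

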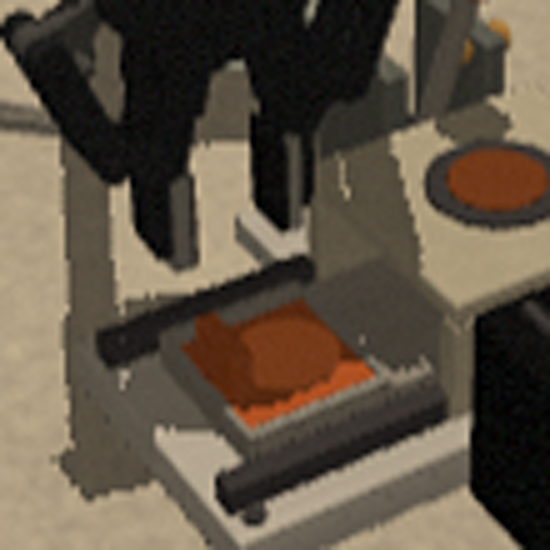

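The fingers are poised over the tab at crop (225,340). Descending in two steps.

```bash
python3 -m handwheel '0.001 0 0.015 0 0 0;0.001 0 0.03 0 0 0;0.001 0 0.038 0 0 0;0.001 0 0.038 0 0 0;0.001 0 0.038 0 0 0'
python3 - <<'E'
from h import *
cs=snap("scene");s=arm.state();print(s["clock"],s["tool_pos"],s["width"]*.0854,s["wrist_force"])
cv2.imwrite("pics/s18.png",cv2.resize(cs["pixels"][250:340,240:330,::-1],None,fx=6,fy=6,interpolation=cv2.INTER_CUBIC))
go([.6263,-.1083,.0565],.12)
E
```

```text
clock: 20.12
tool_pos: [0.627, -0.1078, 0.0756]
tcp_rot: [-0.184, 3.135, -0.001]
wrist_force: [-0.0, -0.3, -0.1]
width: 0.373
20.1667 [ 0.62739611 -0.10798404  0.07602837] 0.03198273633258282 [ 0.51143011  0.21868431 -0.44872882]
shift mm [ 1.2 -0.2 19.5] rot [-0.05  0.11 -0.15] dist 20
```

View pics/s18.png

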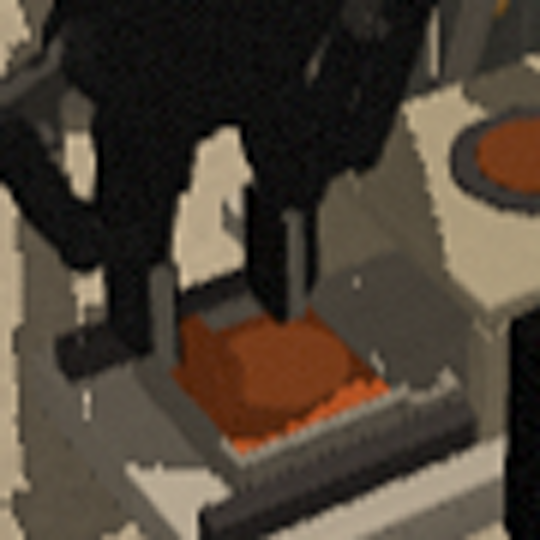

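```bash
python3 -m handwheel '0.0007 0 0.008 0 0 0;0.0007 0 0.015 0 0 0;0.0007 0 0.0195 0 0 0;0.0007 0 0.0195 0 0 0;0.0007 0 0.0195 0 0 0'
python3 -m handwheel '0 0 0 0 0 0;0 0 0 0 0 0;0 0 0 0 0 0;0 0 0 0 0 0;0 0 0 0 0 0;0 0 0 0 0 0' 0 30
python3 - <<'E'
from h import *
cs=snap("scene");s=arm.state();print(s["clock"],s["tool_pos"],s["width"]*.0854,s["wrist_force"])
cv2.imwrite("pics/s19.png",cv2.resize(cs["pixels"][250:340,240:330,::-1],None,fx=6,fy=6,interpolation=cv2.INTER_CUBIC))
E
```

```text
clock: 20.58
tool_pos: [0.6252, -0.1078, 0.0541]
tcp_rot: [0.184, -3.135, -0.001]
wrist_force: [0.1, 0.4, -0.4]
width: 0.374
clock: 21.08
tool_pos: [0.626, -0.1081, 0.0553]
tcp_rot: [-0.184, 3.136, -0.0]
wrist_force: [-0.0, -0.6, -0.0]
width: 0.081
21.1333 [ 0.62601148 -0.10807824  0.05522216] 0.0067536953600000876 [ 0.44967641 -0.72221595  1.20344041]
```

View pics/s19.png

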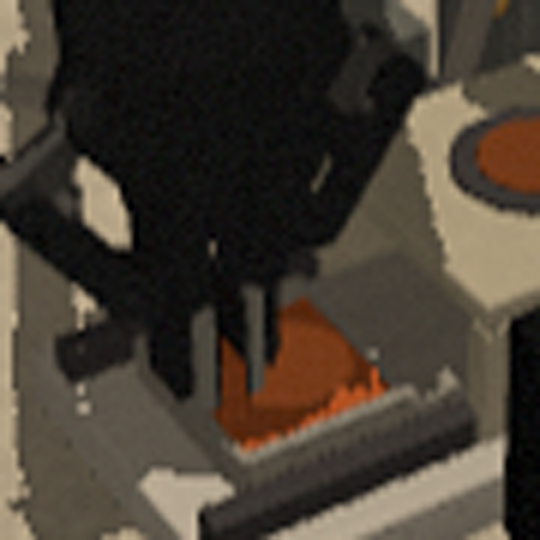

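Tab gripped: the opening reads 6.8 mm, which fits 8 mm given the same under-read seen on the 16 mm handle. Lifting straight up first.

```bash
python3 -m handwheel '0 0 -0.005 0 0 0;0 0 -0.012 0 0 0;0 0 -0.022 0 0 0;0 0 -0.04 0 0 0;0 0 -0.06 0 0 0;0 0 -0.08 0 0 0;0 0 -0.1 0 0 0;0 0 -0.1 0 0 0;0 0 -0.1 0 0 0'
python3 - <<'E'
from h import *
cs=snap("scene");s=arm.state();print(s["clock"],s["tool_pos"],s["width"]*.0854,s["wrist_force"])
cv2.imwrite("pics/s20.png",cv2.resize(cs["pixels"][190:350,220:380,::-1],None,fx=3.7,fy=3.7,interpolation=cv2.INTER_CUBIC))
go([.4267,-.3214,.15],.315)
E
```

```text
clock: 21.88
tool_pos: [0.627, -0.1081, 0.1574]
tcp_rot: [-0.184, 3.132, -0.002]
wrist_force: [0.0, -0.7, -0.9]
width: 0.08
21.9333 [ 0.62587757 -0.10782394  0.1554625 ] 0.007116360292952168 [-0.44995009  0.69921884 -0.90817891]
shift mm [ 222.8 -188.8    5.3] rot [ -0.02   0.06 -11.33] dist 292
```

View pics/s20.png

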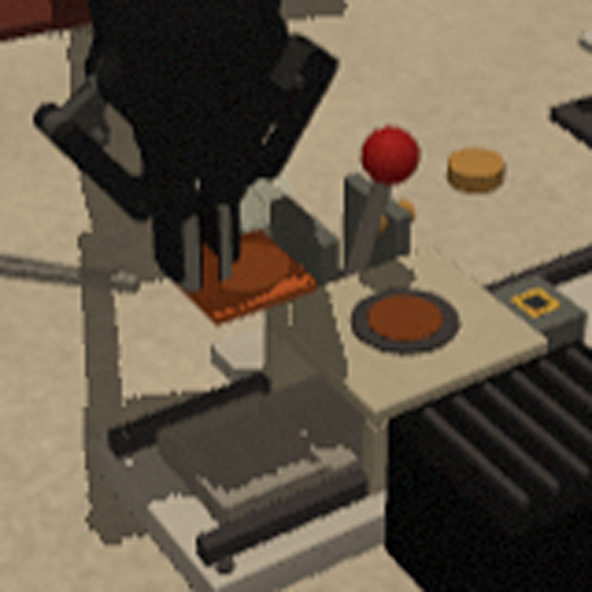

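The cassette hangs level from the fingers at crop (250,275) and the pocket is empty. Moving over the tray.

```bash
python3 -m handwheel '0.018 -0.015 0 0 0 -1;0.036 -0.03 0 0 0 -2;0.056 -0.046 0 0 0 -3;0.076 -0.063 0 0 0 -4;0.096 -0.08 0 0 0 -4.7;0.116 -0.097 0 0 0 -4.7;0.136 -0.114 0 0 0 -4.7;0.156 -0.131 0 0 0 -4.7;0.176 -0.148 0 0 0 -4.7;0.194 -0.164 0 0 0 -4.7;0.21 -0.178 0.002 0 0 -4.7;0.22 -0.186 0.005 0 0 -4.7;0.223 -0.189 0.005 0 0 -4.7;0.223 -0.189 0.005 0 0 -4.7;0.223 -0.189 0.005 0 0 -4.7'
python3 - <<'E'
from h import *
cs=snap("scene");ct=snap("top");s=arm.state();print(s["clock"],s["tool_pos"],s["width"]*.0854,s["wrist_force"],s["q"][5])
cv2.imwrite("pics/s21.png",cv2.resize(cs["pixels"][180:350,60:230,::-1],None,fx=3.5,fy=3.5,interpolation=cv2.INTER_CUBIC))
go([.426,-.3218,.06],.2)
b=np.array([-1.29,-.23])
P=[]
for a,bb in((.055,.055),(.055,-.055),(-.055,-.055),(-.055,.055)): P.append(u2w(a,bb,.022,[.423,-.310,.315]))
print((proj(cs,P)+b-[60,180])*3.5)
E
```

```text
clock: 23.18
tool_pos: [0.4265, -0.321, 0.1493]
tcp_rot: [0.312, -3.126, -0.002]
wrist_force: [-0.2, -0.1, -0.1]
width: 0.082
23.2833 [ 0.42703364 -0.32085028  0.1497522 ] 0.007184706261579708 [-0.18578866 -0.15689391 -0.0877972 ] -2.5634533922214375
shift mm [ 1.2 -0.8 89.8] rot [0.03 0.01 0.01] dist 90
[[403.15618186 374.09525787]
 [206.57294751 466.83409288]
 [115.06298215 370.08525698]
 [303.92882627 290.5570933 ]]
```

View pics/s21.png

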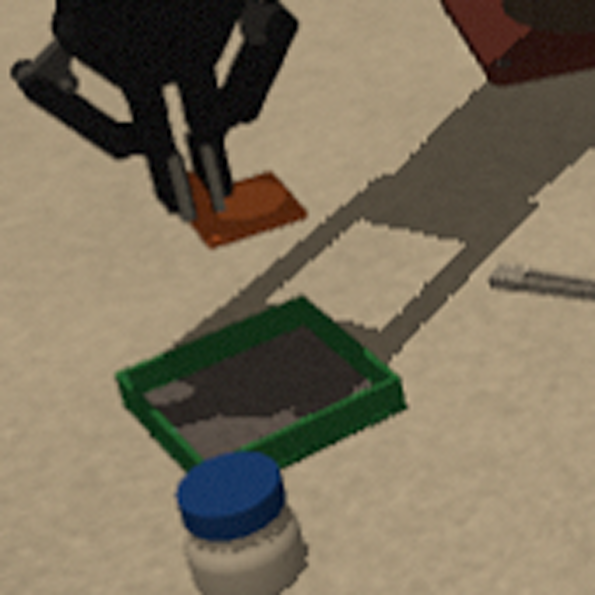

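The tray corners match their projection within about 1.5 px (upper right seen at (402,378)). Lowering.

```bash
python3 -m handwheel '0.001 -0.001 0.015 0 0 0;0.001 -0.001 0.035 0 0 0;0.001 -0.001 0.055 0 0 0;0.001 -0.001 0.075 0 0 0;0.001 -0.001 0.09 0 0 0;0.001 -0.001 0.1 0 0 0;0.001 -0.001 0.107 0 0 0;0.001 -0.001 0.11 0 0 0;0.001 -0.001 0.11 0 0 0;0.001 -0.001 0.11 0 0 0'
python3 - <<'E'
from h import *
cs=snap("scene");s=arm.state();print(s["clock"],s["tool_pos"],s["width"]*.0854,s["wrist_force"],s["q"][5])
cv2.imwrite("pics/s22.png",cv2.resize(cs["pixels"][230:330,80:190,::-1],None,fx=5.5,fy=5.5,interpolation=cv2.INTER_CUBIC))
E
```

```text
clock: 24.12
tool_pos: [0.4262, -0.3232, 0.0406]
tcp_rot: [-0.313, 3.125, -0.001]
wrist_force: [0.5, 0.3, 0.1]
width: 0.087
24.1667 [ 0.42625533 -0.32340454  0.04089266] 0.007408233542600189 [-0.36648739  0.18856155 -0.37386621] -2.566565267133305
```

View pics/s22.png

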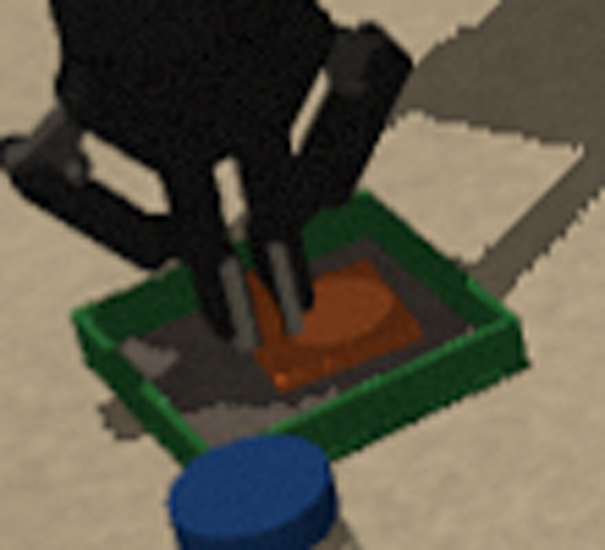

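The cassette is inside the tray walls, about 7 mm above the floor. Lowering slowly.

```bash
python3 -m handwheel '0 0 0.0015 0 0 0;0 0 0.003 0 0 0;0 0 0.0045 0 0 0;0 0 0.006 0 0 0;0 0 0.0065 0 0 0;0 0 0.007 0 0 0;0 0 0.007 0 0 0;0 0 0.007 0 0 0'
python3 -c "
from h import *
s=arm.state();print(s['tool_pos'],s['wrist_force'])"
```

```text
clock: 24.83
tool_pos: [0.4255, -0.3228, 0.0332]
tcp_rot: [0.312, -3.126, -0.0]
wrist_force: [-1.6, 0.9, 5.9]
width: 0.082
[ 0.42548636 -0.32283718  0.03319677] [-1.60483873  0.85143621  5.90508318]
```

```bash
python3 -m handwheel '0 0 0.0004 0 0 0;0 0 0.0008 0 0 0;0 0 0.0008 0 0 0'
```

```text
clock: 25.08
tool_pos: [0.4255, -0.3229, 0.0332]
tcp_rot: [0.313, -3.125, -0.001]
wrist_force: [-5.8, 4.6, 12.6]
width: 0.083
```

It touched the floor at TCP z 0.0332. I'll ease the load off and release.

```bash
python3 -m handwheel '0 0 -0.0008 0 0 0;0 0 -0.0012 0 0 0;0 0 -0.0012 0 0 0'
python3 -m handwheel '0 0 0 0 0 0;0 0 0 0 0 0;0 0 0 0 0 0;0 0 0 0 0 0' 0.024
python3 -m handwheel '0 0 -0.01 0 0 0;0 0 -0.03 0 0 0;0 0 -0.06 0 0 0;0 0 -0.09 0 0 0;0 0 -0.12 0 0 0;0 0 -0.15 0 0 0;0 0 -0.15 0 0 0;0 0 -0.15 0 0 0'
python3 - <<'E'
from h import *
cs=snap("scene","pics/s23.png");s=arm.state();print(s["clock"],s["tool_pos"],s["wrist_force"])
cv2.imwrite("pics/s23c.png",cv2.resize(cs["pixels"][230:330,80:190,::-1],None,fx=5.5,fy=5.5,interpolation=cv2.INTER_CUBIC))
E
```

```text
clock: 25.33
tool_pos: [0.4257, -0.323, 0.0332]
tcp_rot: [-0.312, 3.126, -0.001]
wrist_force: [-0.6, 0.6, 1.7]
width: 0.081
clock: 25.67
tool_pos: [0.4256, -0.3228, 0.0332]
tcp_rot: [0.312, -3.126, -0.0]
wrist_force: [-0.9, 0.2, 0.2]
width: 0.28
clock: 26.33
tool_pos: [0.4268, -0.3241, 0.1866]
tcp_rot: [-0.312, 3.122, -0.007]
wrist_force: [0.2, 0.2, -0.5]
width: 0.277
26.3833 [ 0.42584391 -0.32313144  0.18439842] [-0.35408655 -0.4435937  -0.26932722]
```

View pics/s23c.png

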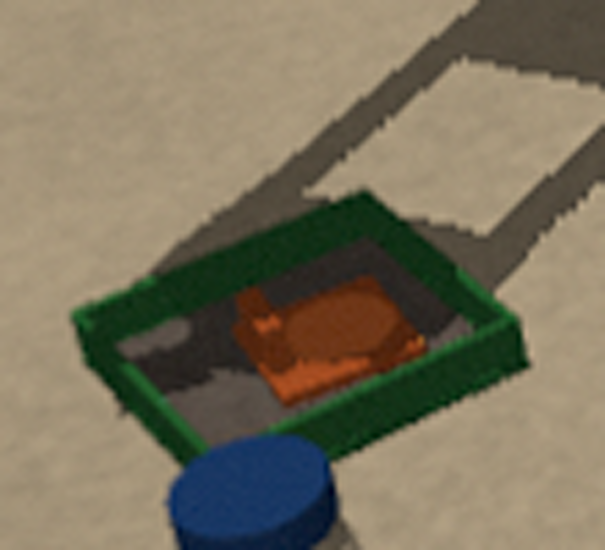

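View pics/s23.png

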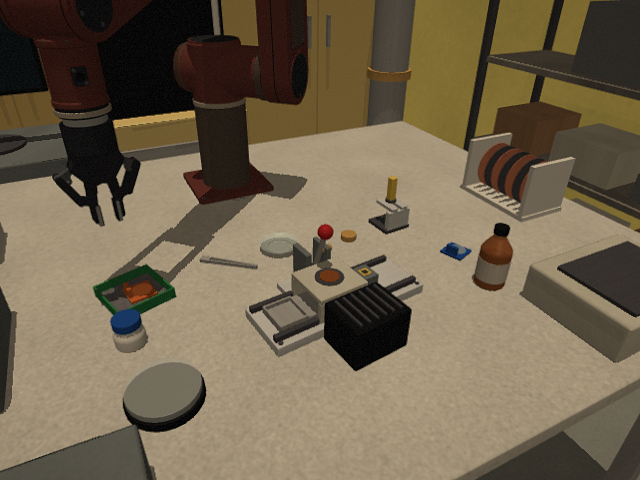

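The cassette lies flat in the tray at (140,292). The slide is still out and empty, the knob is in float at (325,232) and the tool hangs on the fork at (392,190). The bystanders are where they were and the arm is clear, so I'm handing in.

```bash
python3 -c "
from plant import arm
print(arm.sign_off(), arm.state()['clock'])"
```

```text
the job is handed in; nothing more can be done
the job is handed in; nothing more can be done
```

I did all the steps in the order asked and handed the job in at about 26.4 s, inside the 72 s limit; the hand-in gives no verdict.

- **Lever:** pushed past the detent into the float notch. It reads about 0.76 rad in the camera, and was still there in the last picture.
- **Slide:** pushed out with the button held about 5 mm down by the pin. At the end the push force rose to about 9 N, and the hole's position in the picture matched 0.075 m. The slide stayed out after I drew the pin. I did not push on it to test the lock.
- **Pin tool:** hanging by its collar on the fork.
- **Cassette:** lying flat inside the green tray. I pressed about 13 N on the tray floor for a moment while finding contact, then took that off before letting go.
- **Other things:** the bystanders showed no movement in the last scene picture.

**Measurement error:** the scene camera was off by about 1.3 pixels (2 mm) against the robot, which I corrected for. No check failed.

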